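Close up the tea corner for the night

TASK

Pull the lamp's red knob out to its detent for light and leave it out while you work: turn every square tea glass over so that it stands mouth-down, wholly on the drying mat, and sweep all the switches of the power strip off, towards its red end. When both are done, push the lamp knob fully home again; leave the samovar, saucer rack, tea caddy and spoon cup where they stand.

Things in the scene. Friction and masses are not known exactly. Their poses are not given: they have to be found in the camera images.
- lamp: Small globe lamp fixed to the table: green box 100 deep (x) x 90 wide (y) x 85 mm high with a white globe of 72 mm diameter on top, its centre 64 mm behind the front face and its top 172 mm up. Origin at table level under the middle of the front face; its -x axis points out of that face (towards the robot, within about 0.3 rad), z up. The red knob comes out of the front face.
- lamp_knob (a joint): Push-pull switch knob of the lamp, in m: 0 = pushed fully in (lamp off), 0.018 = pulled fully out, at its detent (lamp on). It snaps to the nearer end from mid-travel (0.009) and stays there; about 4 N is needed to start it either way.
- knob_grip (a point): Centre of the red knob, a cylinder of 32 mm diameter and 32 mm length whose axis lies along the lamp's x, 50 mm above the table and, when pushed in, 28 mm in front of the lamp's front face. It moves with the knob along the lamp's -x when pulled. Axes as the lamp's.
- strip: White power strip fixed to the table, 210 mm long (y) x 56 mm wide (x) x 36 mm high, red cap at its +y end. Origin centre of underside. Four black toggles in a row along y on its top at y = -75, -25, 25, 75 mm: paddles 20 mm wide (x), 6 thick, 30 long, hinged at the top face. Highest point above the table 63 mm when on, 66 upright, 56 off, so a finger end dragged at about 60 knocks them over.
- mat: Dark ribbed rubber drying mat fixed to the table, 140 mm (x) x 270 mm (y) x 4 mm thick. Origin centre of underside.
- sw1 (a joint): Toggle 1 of the strip (counted from the end without the red cap), in rad: 0 = on, leaning 0.5 rad from upright away from the red cap (to the strip's -y); 1.45 = off, leaning 0.95 rad towards the red cap (+y). Once pushed past upright (0.5) it drops over to that side and stays there; well under 1 N at the tip moves it.
- sw2 (a joint): Toggle 2 of the strip (counted from the end without the red cap), in rad: 0 = on, leaning 0.5 rad from upright away from the red cap (to the strip's -y); 1.45 = off, leaning 0.95 rad towards the red cap (+y). Once pushed past upright (0.5) it drops over to that side and stays there; well under 1 N at the tip moves it.
- sw3 (a joint): Toggle 3 of the strip (counted from the end without the red cap), in rad: 0 = on, leaning 0.5 rad from upright away from the red cap (to the strip's -y); 1.45 = off, leaning 0.95 rad towards the red cap (+y). Once pushed past upright (0.5) it drops over to that side and stays there; well under 1 N at the tip moves it.
- sw4 (a joint): Toggle 4 of the strip (counted from the end without the red cap), in rad: 0 = on, leaning 0.5 rad from upright away from the red cap (to the strip's -y); 1.45 = off, leaning 0.95 rad towards the red cap (+y). Once pushed past upright (0.5) it drops over to that side and stays there; well under 1 N at the tip moves it.
- glass1: Square tea glass (a beaker of opaque white ceramic, 170 g) with a blue band round the rim: 60 x 60 mm outside, straight-sided, 66 mm high, wall 4 mm, base 6 mm thick. Origin at the centre of the outside of the base, z axis from base to mouth (up when mouth-up), x and y axes square to its sides. It lies steadily on a side. May be absent.
- glass2: Square tea glass (a beaker of opaque white ceramic, 170 g) with a blue band round the rim: 60 x 60 mm outside, straight-sided, 66 mm high, wall 4 mm, base 6 mm thick. Origin at the centre of the outside of the base, z axis from base to mouth (up when mouth-up), x and y axes square to its sides. It lies steadily on a side. May be absent.
- glass3: Square tea glass (a beaker of opaque white ceramic, 170 g) with a blue band round the rim: 60 x 60 mm outside, straight-sided, 66 mm high, wall 4 mm, base 6 mm thick. Origin at the centre of the outside of the base, z axis from base to mouth (up when mouth-up), x and y axes square to its sides. It lies steadily on a side. May be absent.
- glass4: Square tea glass (a beaker of opaque white ceramic, 170 g) with a blue band round the rim: 60 x 60 mm outside, straight-sided, 66 mm high, wall 4 mm, base 6 mm thick. Origin at the centre of the outside of the base, z axis from base to mouth (up when mouth-up), x and y axes square to its sides. It lies steadily on a side. May be absent.
- glass1_rim (a point): Centre of the mouth of glass1, 66 mm from the base along its z.
- glass2_rim (a point): Centre of the mouth of glass2, 66 mm from the base along its z.
- glass3_rim (a point): Centre of the mouth of glass3, 66 mm from the base along its z.
- glass4_rim (a point): Centre of the mouth of glass4, 66 mm from the base along its z.
- samovar: Steel electric samovar, 230 mm across, 350 mm high, handles at its sides; bystander. Origin centre of underside.
- saucer_rack: Chrome rack 110 x 160 mm with four blue saucers upright in it, 140 mm high; bystander. Origin centre of underside.
- tea_caddy: Aluminium tea caddy with twist cap and red band, 84 mm diameter, 120 mm high; bystander. Origin centre of underside.
- spoon_cup: Orange plastic cup with spoons, 70 mm diameter, 100 mm high, spoons up to 170 mm; bystander. Origin centre of underside.

How it is judged:
By the outcome, as a careful person would: the job done as asked, in the order asked, and still so for the second after the job is handed in, with the robot touching nothing.
Of glass1, glass2, glass3, glass4 only 2 to 3 are there at a start; the rules pass over those that are not, and their reading is None.
At some moment in a run one of glass1, glass2, glass3, glass4 may be knocked a few centimetres aside while the robot is not near it.
It also fails if it takes over 210 s, if anything falls off the work surface, if the arm or the gripper's body presses on something with over 40 N, if the wrist force passes 120 N, or if a joint passes its speed limit or range.

ROBOT

A 6-joint arm with a two-finger parallel gripper is mounted at the origin on the work surface. World frame = base frame: x ahead of the robot, y to its left, z up, the work surface at z = 0. Lengths are in m, angles in rad, forces in N, time in s.
With the tool pointing down it reaches from about 0.375 to 0.9 m from the base axis. Payload 3.1 kg.
Tool frame: the origin (TCP) lies between the finger pads; the fingertips stand 14 mm ahead of it and the grasp point (between the pads) lies 5 mm behind it; z points along the fingers, y is the line along which they close (so a half turn about z gives the same grasp; the last joint's range is limited). The gripper opens to 87 mm and grips with 3 to 60 N. Pads are 19 mm wide; open, the fingers measure 117 mm over their backs; the gripper's body (75 mm by 190 mm) begins 51 mm behind the grasp point.
Start: joints at [-1.423, 0.527, 1.433, -0, 1.181, -0.178], TCP at [0.2, -0.592, 0.237] pointing down, gripper open.
Joint ranges: [-3.08, 3.08], [-0.75, 2.2], [0.22, 2.44], [-1.43, 4.57], [0, 2.65], [-2.85, 2.85]. Speed limits (rad/s): [2.79, 2.79, 3.14, 3.14, 3.14, 3.14].

INTERFACE

Orientations are given as a unit quaternion [x, y, z, w].
In Python, from bench import arm gives the robot as it stands.
- The arm moves only by the tool move_arm, never from a script. Its argument "targets" is a list of rows, each an object with "fingers": the closure, from -1 (fully open) to 1 (shut), so that 0 is half open; "translation": the shift along the tool's x, y, z in m, a list of three; "dr": the turn, a rotation vector about the tool's x, y, z in degrees, a list of three. A call has 1 to 8 rows; each row shifts and turns the commanded pose from where the row before left it, along the tool's axes as they then stand; what a row does not reach is not made up. A row lasts 1/12 s, in which the tool goes at most 41.7 mm and 7.16 degrees, less where a joint would pass 70% of its speed; a pose out of reach is approached as far as the arm can. A call with a gripper value outside its range is refused whole. The fingers move at their own pace and stop on an object; "squeeze" is the grip in N (left out, the last holds). Time passes only in rows, so rows that do not move let the fingers close. It gives the time, the measured TCP pose, the force, the opening and the grip force at its end, in the units of the state.
- arm.read_state(): the state, without advancing time (a new reading comes with each control period).
- arm.read_camera(name): name is "side" or "top" or "wrist"; returns a dict with "frame" (384x512x3 uint8, red, green, blue), "z_map" (384x512 float32, m along the optical axis (not along the pixel's ray), 0 where there is no reading), "fx", "fy", "cx", "cy" (pixels), "world_to_cam" (4x4, takes a point from world to camera coordinates). Camera axes: x right, y down, z forward; pixel columns grow to the right and rows downward; lengths in m; the calibration is good to about 2 mm. A picture is of the moment at which its call begins.
- arm.job_done(): hands the job in; it is judged then, once.
The state is a dict: "clock": time; "joints": joint angles; "joint_vel": joint speeds; "effort": joint torques, N m; "position": TCP position; "ee_rot": TCP orientation; "ft_force": force on the tool from outside, world axes, zero at the start; "wrist_torque": the same for the moment, N m; "finger_gap": finger opening in m; "grasp_force": force on a finger pad.
Only numpy, scipy, OpenCV 4.12 (cv2) and the standard library are available. Lean on these libraries where they do the work, as an engineer would, in place of code of your own. Each camera call takes 0.05 s, during which the arm holds its last target. There are 200 camera calls.

## Working session

There is one attempt and no reset: what is moved stays moved. The work goes in short steps, Python scripts to look and compute and a tool call to move; the robot and the scene stay as the last step left them, time stands still between calls to the robot, and variables do not carry over. Pictures are saved under pics/ and viewed, at most 14 in all, crops included, and the job is handed in when it is done.

Besides the shell and the picture viewer there is one more tool, called by a JSON object that holds its "api" and its "payload". move_arm: Moves the arm, as the interface text tells. Its arguments: {"type":"object","properties":{"targets":{"type":"array","items":{"type":"object","properties":{"fingers":{"type":"number"},"translation":{"type":"array","items":{"type":"number"}},"dr":{"type":"array","items":{"type":"number"}}}}},"squeeze":{"type":"number"}},"required":["targets"]}

```bash
ls; mkdir -p pics; cat > h.py <<'E'
import numpy as np,cv2
from bench import arm
from scipy.spatial.transform import Rotation as R
def shot(name,fn,crop=None,scale=1):
    c=arm.read_camera(name); np.savez('pics/'+fn+'.npz',**c)
    im=c['frame'][:,:,::-1]
    if crop: im=im[crop[1]:crop[3],crop[0]:crop[2]]
    cv2.imwrite('pics/'+fn+'.png',cv2.resize(im,None,fx=scale,fy=scale,interpolation=cv2.INTER_CUBIC)); return c
def world(c,u,v,z=None):
    u=np.asarray(u,float);v=np.asarray(v,float)
    if z is None: z=c['z_map'][v.astype(int),u.astype(int)]
    p=np.stack([(u-c['cx'])/c['fx']*z,(v-c['cy'])/c['fy']*z,z],-1)
    T=np.linalg.inv(c['world_to_cam']); return p@T[:3,:3].T+T[:3,3]
def cloud(c):
    v,u=np.mgrid[:384,:512]; w=world(c,u,v); w[c['z_map']<=0]=np.nan; return w
E
python3 - <<'E'
from h import *
a=shot('top','top0',scale=1.5);b=shot('side','side0',scale=1.5)
for c in(a,b): print(np.round(c['world_to_cam'],3).tolist(),c['fx'])
print(arm.read_state())
E
```

```text
pics
[[-0.027, -1.0, -0.004, 0.006], [-0.995, 0.027, -0.091, 0.585], [0.091, 0.001, -0.996, 1.696], [0.0, 0.0, 0.0, 1.0]] 452.87437251739806
[[-0.999, -0.05, -0.004, 0.57], [-0.034, 0.739, -0.673, 0.077], [0.037, -0.672, -0.74, 1.346], [0.0, 0.0, 0.0, 1.0]] 390.9122526605355
{'clock': 0.1, 'joints': array([-1.42348501e+00,  5.28411292e-01,  1.43378262e+00,  7.04910203e-06,
        1.18139889e+00, -1.78523278e-01]), 'joint_vel': array([-0.00046662, -0.00252478, -0.00184509,  0.00023319,  0.00016945,
       -0.00042015]), 'effort': array([ 5.24294660e-05, -4.40985525e+01, -1.77150464e+01,  6.35485305e-02,
        5.34067419e-02, -4.85454143e-05]), 'position': array([ 0.19998306, -0.5914684 ,  0.23564337]), 'ee_rot': array([ 9.86758029e-01,  1.62196156e-01,  1.88654089e-05, -9.99898004e-04]), 'ft_force': array([ 0.46675168, -0.691689  , -0.5902388 ]), 'wrist_torque': array([-0.0275731 ,  0.07862287, -0.03800498]), 'grasp_force': 0.0, 'finger_gap': 0.08744766952855082}
```

View pics/top0.png

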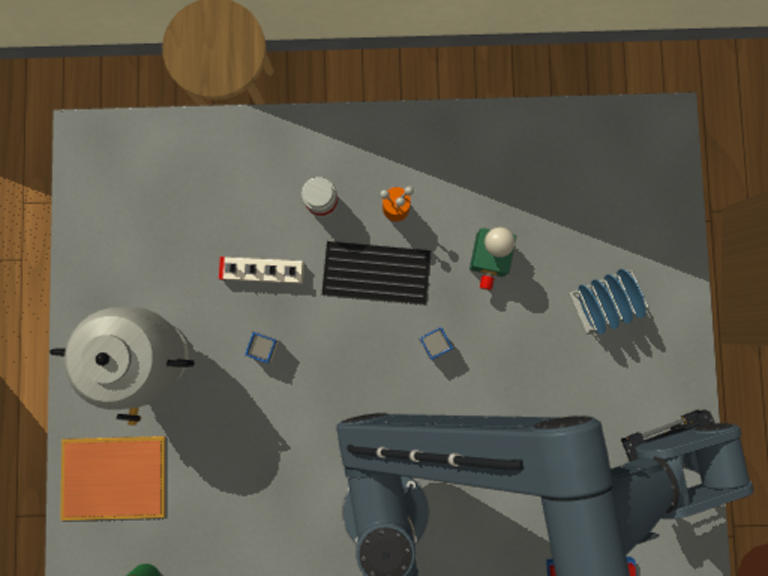

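View pics/side0.png

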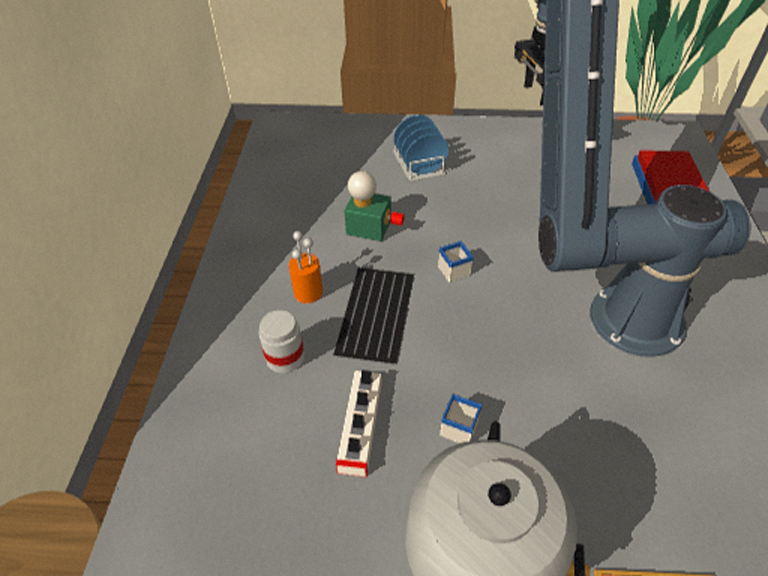

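Both views agree: two mouth-up glasses, at top px (262,347) and (437,343). The mat is at (377,272), the strip at (261,270) with its red cap on the left, and the lamp at (493,250) with its knob at (487,282). A third glass could be hidden behind the arm. Next I'll measure poses.

```bash
python3 - <<'E'
from h import *
c=dict(np.load('pics/top0.npz')); W=cloud(c); f=c['frame'].astype(int)
def rep(n,m):
    m=m.astype(np.uint8)
    k,l,s,ce=cv2.connectedComponentsWithStats(m)
    for i in range(1,k):
        if s[i,4]<25: continue
        p=W[l==i]; p=p[np.isfinite(p).all(1)]
        if len(p)<10: continue
        r=cv2.minAreaRect((p[:,:2]*1000).astype(np.float32))
        print(n,'px',ce[i].round(),'n',s[i,4],'rect mm',np.round(r[0],0),np.round(r[1],0),round(r[2],1),'z',np.percentile(p[:,2],[5,50,95]).round(3))
r,g,b=f[...,0],f[...,1],f[...,2]; x,y,z=W[...,0],W[...,1],W[...,2]
work=(x>0.2)&(x<1)
rep('blue',(b>r+40)&(b>g+15)&work&(z>.05)&(z<.08))
rep('glasslike',work&(z>.055)&(z<.08)&(y<.5)&(x>.3))
rep('red',(r>150)&(g<60)&(b<60)&work&(z>0.02)&(z<.1))
rep('green',(g>r+30)&(g>b+10)&work&(z>.07)&(z<.1))
rep('dark',(r<45)&(g<45)&(b<45)&work&(z<.012)&(z>-.01)&(x>.5))
rep('strip',work&(z>.03)&(z<.045)&(r>170)&(g>170))
rep('tog',work&(z>.04)&(z<.08)&(r<80)&(y>.1)&(y<.45)&(x>.55))
rep('tall',work&(z>.09)&(x>.4))
E
```

```text
blue px [291. 228.] n 66 rect mm [ 415. -136.] [60. 59.] 26.2 z [0.056 0.066 0.071]
blue px [173. 232.] n 72 rect mm [416. 298.] [61. 61.] 69.8 z [0.059 0.066 0.073]
glasslike px [220. 137.] n 27 rect mm [765. 118.] [15. 64.] 48.5 z [0.057 0.067 0.079]
glasslike px [325. 180.] n 38 rect mm [ 590. -272.] [80. 12.] 70.0 z [0.056 0.069 0.079]
glasslike px [420. 195.] n 114 rect mm [ 524. -617.] [125.  20.] 21.4 z [0.056 0.064 0.078]
glasslike px [324. 188.] n 64 rect mm [ 563. -269.] [30. 35.] 84.7 z [0.057 0.063 0.071]
glasslike px [411. 198.] n 116 rect mm [ 512. -584.] [127.  20.] 20.7 z [0.056 0.065 0.076]
glasslike px [403. 203.] n 128 rect mm [ 501. -551.] [127.  20.] 20.5 z [0.056 0.065 0.078]
glasslike px [394. 206.] n 115 rect mm [ 486. -519.] [122.  21.] 20.3 z [0.057 0.064 0.077]
glasslike px [291. 229.] n 83 rect mm [ 415. -136.] [60. 60.] 27.1 z [0.057 0.065 0.071]
glasslike px [174. 232.] n 93 rect mm [416. 297.] [63. 60.] 70.0 z [0.058 0.065 0.073]
red px [147. 178.] n 30 rect mm [620. 400.] [ 7. 54.] 82.9 z [0.032 0.037 0.044]
red px [323. 188.] n 48 rect mm [ 563. -263.
[... 444 characters left out ...]
[0.042 0.06  0.079]
tall px [212. 129.] n 406 rect mm [786. 142.] [81. 82.] 31.1 z [0.094 0.118 0.125]
tall px [264. 133.] n 315 rect mm [765. -48.] [70. 67.] 58.5 z [0.094 0.102 0.17 ]
tall px [333. 161.] n 330 rect mm [ 649. -289.] [70. 68.] 87.4 z [0.137 0.16  0.173]
tall px [425. 194.] n 97 rect mm [ 525. -619.] [118.  13.] 18.7 z [0.091 0.11  0.14 ]
tall px [416. 198.] n 88 rect mm [ 514. -587.] [122.  12.] 20.0 z [0.092 0.111 0.139]
tall px [407. 202.] n 80 rect mm [ 500. -554.] [121.  11.] 21.0 z [0.092 0.108 0.138]
tall px [398. 206.] n 69 rect mm [ 488. -521.] [118.  10.] 19.4 z [0.092 0.111 0.135]
tall px [ 81. 225.] n 2316 rect mm [458. 589.] [266. 115.] 90.0 z [0.199 0.301 0.328]
```

```bash
python3 - <<'E'
from h import *
c=dict(np.load('pics/side0.npz'));im=c['frame'][:,:,::-1]
a=cv2.resize(im[0:70,330:430],(800,560),interpolation=cv2.INTER_CUBIC);cv2.imwrite('pics/g.png',a)
E
```

```text
(no output)
```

View pics/g.png

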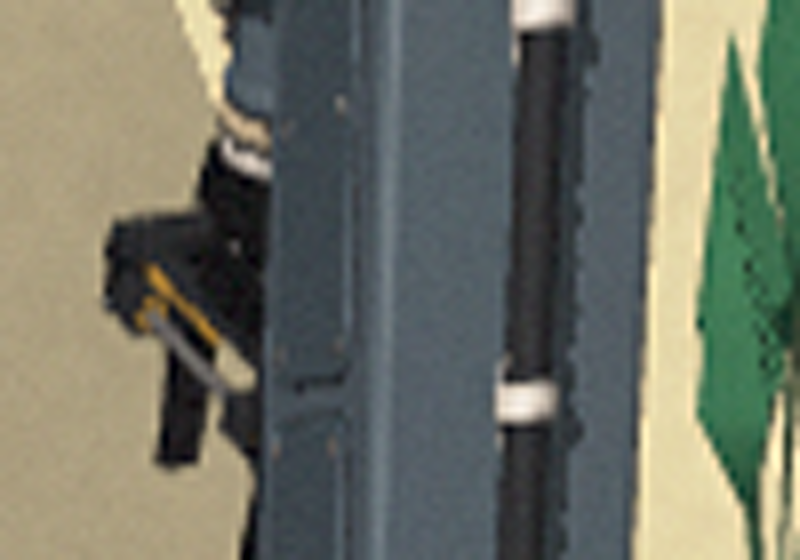

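The crop shows the gripper body is wide along the closing line and thin along tool x, which suits my grasps. I'll move towards the lamp and look from close by.

```bash
cat >> h.py <<'E'
def Rt(yaw,tilt=0,flip=0):
    # tool down, tool x at heading yaw(deg); tilt(deg): tool z leans towards +heading
    x=R.from_euler('z',yaw,degrees=True)*R.from_euler('x',180,degrees=True)
    return x*R.from_euler('y',tilt,degrees=True)
def plan(pos,rot,first='both',cur=None):
    s=arm.read_state() if cur is None else cur
    r0=R.from_quat(s['ee_rot']); d=np.array(pos)-s['position']
    print('clock',round(s['clock'],2),'pos',s['position'].round(4),'gap',round(s['finger_gap'],4),'F',s['ft_force'].round(1))
    rv=(r0.inv()*rot).as_rotvec(degrees=True)
    n=int(np.ceil(max(np.linalg.norm(rv)/7,np.linalg.norm(d)/.04,1)))
    print('rotvec',rv.round(2),'t in cur axes',r0.inv().apply(d).round(4),'t in goal axes',rot.inv().apply(d).round(4),'n',n)
    p=[r0*R.from_rotvec(rv*i/n,degrees=True) for i in range(n)]
    for i in range(n): print(i,p[i].inv().apply(d/n).round(4).tolist(),(rv/n).round(2).tolist())
E
python3 - <<'E'
from h import *
plan([.52,-.255,.24],Rt(-13))
r=Rt(0,30).as_matrix();print(r.round(2))
E
```

```text
clock 0.1 pos [ 0.2    -0.5915  0.2356] gap 0.0874 F [ 0.5 -0.7 -0.6]
rotvec [-1.200e-01  1.000e-02  3.167e+01] t in cur axes [ 0.4109 -0.2163 -0.0038] t in goal axes [ 0.2361 -0.3998 -0.0044] n 12
0 [0.0342, -0.018, -0.0003] [-0.01, 0.0, 2.64]
1 [0.0334, -0.0196, -0.0003] [-0.01, 0.0, 2.64]
2 [0.0324, -0.0211, -0.0003] [-0.01, 0.0, 2.64]
3 [0.0314, -0.0226, -0.0003] [-0.01, 0.0, 2.64]
4 [0.0304, -0.024, -0.0003] [-0.01, 0.0, 2.64]
5 [0.0292, -0.0254, -0.0003] [-0.01, 0.0, 2.64]
6 [0.028, -0.0267, -0.0003] [-0.01, 0.0, 2.64]
7 [0.0268, -0.0279, -0.0003] [-0.01, 0.0, 2.64]
8 [0.0254, -0.0292, -0.0003] [-0.01, 0.0, 2.64]
9 [0.0241, -0.0303, -0.0003] [-0.01, 0.0, 2.64]
10 [0.0227, -0.0314, -0.0004] [-0.01, 0.0, 2.64]
11 [0.0212, -0.0324, -0.0004] [-0.01, 0.0, 2.64]
[[ 0.87  0.    0.5 ]
 [ 0.   -1.   -0.  ]
 [ 0.5   0.   -0.87]]
```

{"api": "move_arm", "payload": {"targets": [{"fingers": -1, "translation": [0.034, -0.018, 0], "dr": [0, 0, 2.64]}, {"fingers": -1, "translation": [0.033, -0.02, 0], "dr": [0, 0, 2.64]}, {"fingers": -1, "translation": [0.032, -0.021, 0], "dr": [0, 0, 2.64]}, {"fingers": -1, "translation": [0.031, -0.023, 0], "dr": [0, 0, 2.64]}, {"fingers": -1, "translation": [0.03, -0.024, 0], "dr": [0, 0, 2.64]}, {"fingers": -1, "translation": [0.029, -0.025, 0], "dr": [0, 0, 2.64]}, {"fingers": -1, "translation": [0.028, -0.027, 0], "dr": [0, 0, 2.64]}, {"fingers": -1, "translation": [0.027, -0.028, 0], "dr": [0, 0, 2.64]}]}}

```text
clock: 0.77
position: [0.4123, -0.3657, 0.2362]
ee_rot: [1.0, -0.023, -0.0, -0.0]
ft_force: [1.2, -0.4, -0.9]
finger_gap: 0.0871
grasp_force: 0.0
```

{"api": "move_arm", "payload": {"targets": [{"fingers": -1, "translation": [0.025, -0.029, 0], "dr": [0, 0, 2.64]}, {"fingers": -1, "translation": [0.024, -0.03, 0], "dr": [0, 0, 2.64]}, {"fingers": -1, "translation": [0.023, -0.031, 0], "dr": [0, 0, 2.64]}, {"fingers": -1, "translation": [0.021, -0.032, 0], "dr": [0, 0, 2.64]}, {"fingers": -1, "translation": [0, 0, 0], "dr": [0, 0, 0]}, {"fingers": -1, "translation": [0, 0, 0], "dr": [0, 0, 0]}]}}

```text
clock: 1.27
position: [0.5185, -0.2545, 0.2361]
ee_rot: [0.994, -0.111, -0.0, -0.0]
ft_force: [-0.3, 0.1, -0.2]
finger_gap: 0.087
grasp_force: 0.0
```

```bash
python3 - <<'E'
from h import *
c=shot('wrist','w1',scale=1.5); print(np.round(c['world_to_cam'],3).tolist(),c['fx'])
t=shot('top','top1',scale=1.5)
W=cloud(t);m=(W[...,2]>.02)&(W[...,2]<.09)&(W[...,0]<.5)&(W[...,0]>-.3)
k,l,s,ce=cv2.connectedComponentsWithStats(m.astype(np.uint8))
for i in range(1,k):
    if s[i,4]>30:p=W[l==i];print(p[:,:2].min(0).round(3),p[:,:2].max(0).round(3),np.median(p,0).round(3),ce[i].round())
s=arm.read_state();print(s['position'],s['joints'].round(2))
E
```

```text
[[-0.22, -0.976, 0.001, -0.136], [-0.934, 0.211, 0.29, 0.504], [-0.283, 0.063, -0.957, 0.554], [0.0, 0.0, 0.0, 1.0]] 314.05261009862954
[ 0.428 -0.542] [ 0.5   -0.506] [ 0.466 -0.53   0.06 ] [396. 212.]
[ 0.441 -0.572] [ 0.499 -0.545] [ 0.472 -0.565  0.06 ] [406. 210.]
[ 0.452 -0.607] [ 0.5   -0.581] [ 0.478 -0.6    0.06 ] [415. 208.]
[ 0.465 -0.64 ] [ 0.5   -0.619] [ 0.484 -0.635  0.06 ] [424. 206.]
[ 0.377 -0.17 ] [ 0.453 -0.097] [ 0.416 -0.139  0.063] [291. 229.]
[0.379 0.259] [0.451 0.334] [0.415 0.297 0.061] [174. 232.]
[-0.023 -0.071] [0.081 0.068] [ 0.063 -0.02   0.052] [261. 328.]
[-0.156 -0.604] [-0.121 -0.392] [-0.132 -0.497  0.051] [395. 378.]
[-0.13   0.564] [-0.108  0.622] [-0.112  0.589  0.047] [ 95. 381.]
[ 0.51712272 -0.25663965  0.23614888] [-0.65  0.46  1.55 -0.    1.12  1.14]
```

View pics/w1.png

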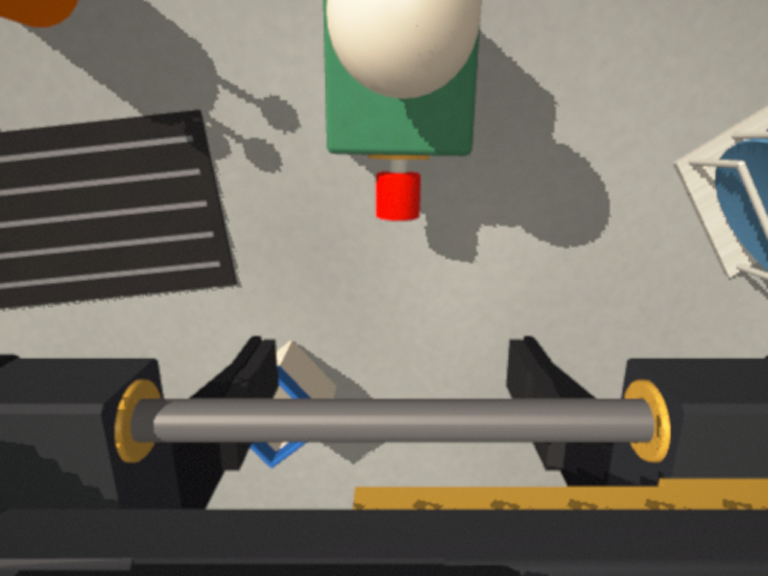

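View pics/top1.png

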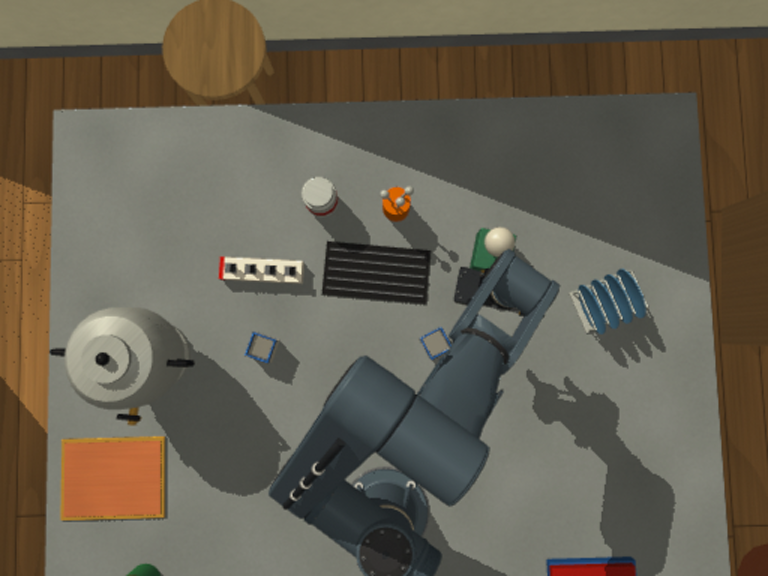

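The wrist view shows the lamp's front edge at (327,150)–(473,156) and the knob at (398,196). The top view shows nothing in the area that was hidden, so there are two glasses. Next I'll compute the lamp pose.

```bash
python3 - <<'E'
from h import *
c=dict(np.load('pics/w1.npz'))
def atz(u,v,z):
    a=world(c,u/1.5,v/1.5,1.);T=np.linalg.inv(c['world_to_cam']);o=T[:3,3];d=a-o;return o+d*(z-o[2])/d[2]
l=atz(329,151,.085);r=atz(470,155,.085);print(l,r,np.linalg.norm(l-r));d=l-r;y=np.degrees(np.arctan2(-d[0],d[1]));print('yaw',y)
k1=atz(398,172,.062);k2=atz(398,220,.058);print(k1,k2)
f=c['frame'].astype(int);m=(f[...,0]>150)&(f[...,1]<60)&(f[...,2]<60);W=cloud(c);m&=(W[...,2]>.03)
p=W[m];print(m.sum(),p.min(0),p.max(0),cv2.minAreaRect((p[:,:2]*1000).astype(np.float32)))
mid=(l+r)/2;ya=np.radians(y);g=mid[:2]-.028*np.array([np.cos(ya),np.sin(ya)]);print('grip pt',g,'front',mid)
plan([g[0],g[1],.12],Rt(y))
E
```

```text
[ 0.60073626 -0.235412    0.085     ] [ 0.57947939 -0.31899061  0.085     ] 0.08623942986254157
yaw -14.269710757249703
[ 0.57790687 -0.27381945  0.062     ] [ 0.54598933 -0.26680795  0.058     ]
802 [ 0.54568973 -0.28496753  0.05422154] [ 0.5792944  -0.25296492  0.0681261 ] ((562.6433715820312, -269.1040344238281), (27.8087215423584, 30.48687744140625), 73.9953842163086)
grip pt [ 0.56297173 -0.27029968] front [ 0.59010782 -0.27720131  0.085     ]
clock 1.37 pos [ 0.5171 -0.2566  0.2361] gap 0.0871 F [-0.1 -0.4 -0.4]
rotvec [0.01 0.07 1.3 ] t in cur axes [0.0479 0.003  0.1161] t in goal axes [0.0478 0.0019 0.1161] n 4
0 [0.012, 0.0008, 0.029] [0.0, 0.02, 0.32]
1 [0.012, 0.0007, 0.029] [0.0, 0.02, 0.32]
2 [0.012, 0.0006, 0.029] [0.0, 0.02, 0.32]
3 [0.012, 0.0006, 0.029] [0.0, 0.02, 0.32]
```

{"api": "move_arm", "payload": {"squeeze": 25, "targets": [{"fingers": -1, "translation": [0.023, 0.001, 0.02], "dr": [0, 0, 0.7]}, {"fingers": -1, "translation": [0.022, 0.001, 0.03], "dr": [0, 0, 0.6]}, {"fingers": -1, "translation": [0, 0, 0.035], "dr": [0, 0, 0]}, {"fingers": -1, "translation": [0, 0, 0.035], "dr": [0, 0, 0]}, {"fingers": -1, "translation": [0, 0, 0.035], "dr": [0, 0, 0]}, {"fingers": -1, "translation": [0, 0, 0.035], "dr": [0, 0, 0]}, {"fingers": -1, "translation": [0, 0, 0], "dr": [0, 0, 0]}, {"fingers": 0.6, "translation": [0, 0, 0], "dr": [0, 0, 0]}]}}

```text
clock: 2.03
position: [0.5586, -0.2693, 0.0446]
ee_rot: [0.992, -0.126, -0.003, -0.001]
ft_force: [0.1, -0.8, 0.4]
finger_gap: 0.0845
grasp_force: 0.0
```

{"api": "move_arm", "payload": {"targets": [{"fingers": 1, "translation": [0, 0, 0], "dr": [0, 0, 0]}, {"fingers": 1, "translation": [0, 0, 0], "dr": [0, 0, 0]}, {"fingers": 1, "translation": [0, 0, 0], "dr": [0, 0, 0]}, {"fingers": 1, "translation": [0, 0, 0], "dr": [0, 0, 0]}, {"fingers": 1, "translation": [0, 0, 0], "dr": [0, 0, 0]}, {"fingers": 1, "translation": [0, 0, 0], "dr": [0, 0, 0]}]}}

```text
clock: 2.53
position: [0.5614, -0.2691, 0.0477]
ee_rot: [0.992, -0.124, 0.001, 0.0]
ft_force: [-0.5, 0.6, -0.1]
finger_gap: 0.0482
grasp_force: 0.0
```

{"api": "move_arm", "payload": {"targets": [{"fingers": 1, "translation": [0, 0, 0], "dr": [0, 0, 0]}, {"fingers": 1, "translation": [0, 0, 0], "dr": [0, 0, 0]}, {"fingers": 1, "translation": [0, 0, 0], "dr": [0, 0, 0]}, {"fingers": 1, "translation": [0, 0, 0], "dr": [0, 0, 0]}, {"fingers": 1, "translation": [-0.006, 0, 0], "dr": [0, 0, 0]}, {"fingers": 1, "translation": [-0.007, 0, 0], "dr": [0, 0, 0]}, {"fingers": 1, "translation": [-0.007, 0, 0], "dr": [0, 0, 0]}, {"fingers": 1, "translation": [0, 0, 0], "dr": [0, 0, 0]}]}}

```text
clock: 3.2
position: [0.5435, -0.264, 0.0467]
ee_rot: [0.992, -0.125, 0.003, 0.0]
ft_force: [6.9, 3.2, -2.4]
finger_gap: 0.0314
grasp_force: 25.0
```

{"api": "move_arm", "payload": {"targets": [{"fingers": 1, "translation": [0, 0, 0], "dr": [0, 0, 0]}, {"fingers": 1, "translation": [0, 0, 0], "dr": [0, 0, 0]}]}}

```text
clock: 3.37
position: [0.5435, -0.264, 0.0467]
ee_rot: [0.992, -0.125, 0.002, 0.0]
ft_force: [6.8, 3.3, -1.4]
finger_gap: 0.0312
grasp_force: 25.0
```

{"api": "move_arm", "payload": {"targets": [{"fingers": 0, "translation": [0, 0, 0], "dr": [0, 0, 0]}, {"fingers": 0, "translation": [0, 0, 0], "dr": [0, 0, 0]}, {"fingers": 0, "translation": [0, 0, 0], "dr": [0, 0, 0]}, {"fingers": 0, "translation": [0, 0, 0], "dr": [0, 0, 0]}, {"fingers": 0, "translation": [0, 0, -0.04], "dr": [0, 0, 0]}, {"fingers": 0, "translation": [0, 0, -0.04], "dr": [0, 0, 0]}, {"fingers": 0, "translation": [0, 0, -0.04], "dr": [0, 0, 0]}, {"fingers": 0, "translation": [0, 0, -0.04], "dr": [0, 0, 0]}]}}

```text
clock: 4.03
position: [0.5406, -0.2639, 0.2076]
ee_rot: [0.992, -0.125, -0.001, -0.0]
ft_force: [1.0, -1.3, 0.0]
finger_gap: 0.0435
grasp_force: 0.0
```

```bash
python3 - <<'E'
from h import *
plan([.60,.15,.235],Rt(86))
E
```

```text
clock 4.03 pos [ 0.5406 -0.2639  0.2076] gap 0.0435 F [ 1.  -1.3  0. ]
rotvec [-1.1000e-01  8.0000e-02 -1.0033e+02] t in cur axes [-0.045  -0.4158 -0.0272] t in goal axes [ 0.4171  0.0303 -0.0274] n 15
0 [-0.003, -0.0277, -0.0018] [-0.01, 0.01, -6.69]
1 [0.0002, -0.0279, -0.0018] [-0.01, 0.01, -6.69]
2 [0.0035, -0.0277, -0.0018] [-0.01, 0.01, -6.69]
3 [0.0067, -0.0271, -0.0018] [-0.01, 0.01, -6.69]
4 [0.0098, -0.0261, -0.0018] [-0.01, 0.01, -6.69]
5 [0.0128, -0.0248, -0.0018] [-0.01, 0.01, -6.69]
6 [0.0156, -0.0231, -0.0018] [-0.01, 0.01, -6.69]
7 [0.0182, -0.0212, -0.0018] [-0.01, 0.01, -6.69]
8 [0.0205, -0.0189, -0.0018] [-0.01, 0.01, -6.69]
9 [0.0226, -0.0164, -0.0018] [-0.01, 0.01, -6.69]
10 [0.0243, -0.0136, -0.0018] [-0.01, 0.01, -6.69]
11 [0.0257, -0.0107, -0.0018] [-0.01, 0.01, -6.69]
12 [0.0268, -0.0076, -0.0018] [-0.01, 0.01, -6.69]
13 [0.0275, -0.0045, -0.0018] [-0.01, 0.01, -6.69]
14 [0.0279, -0.0012, -0.0018] [-0.01, 0.01, -6.69]
```

{"api": "move_arm", "payload": {"targets": [{"fingers": 0.5, "translation": [-0.003, -0.028, -0.004], "dr": [0, 0, -6.7]}, {"fingers": 1, "translation": [0, -0.028, -0.004], "dr": [0, 0, -6.7]}, {"fingers": 1, "translation": [0.003, -0.028, -0.004], "dr": [0, 0, -6.7]}, {"fingers": 1, "translation": [0.007, -0.027, -0.004], "dr": [0, 0, -6.7]}, {"fingers": 1, "translation": [0.01, -0.026, -0.004], "dr": [0, 0, -6.7]}, {"fingers": 1, "translation": [0.013, -0.025, -0.004], "dr": [0, 0, -6.7]}, {"fingers": 1, "translation": [0.016, -0.023, -0.004], "dr": [0, 0, -6.7]}, {"fingers": 1, "translation": [0.018, -0.021, 0], "dr": [0, 0, -6.7]}]}}

```text
clock: 4.7
position: [0.5734, -0.0414, 0.2353]
ee_rot: [0.941, 0.339, 0.0, 0.001]
ft_force: [0.8, 0.4, 0.4]
finger_gap: 0.0022
grasp_force: 0.0
```

{"api": "move_arm", "payload": {"targets": [{"fingers": 1, "translation": [0.02, -0.019, 0], "dr": [0, 0, -6.7]}, {"fingers": 1, "translation": [0.023, -0.016, 0], "dr": [0, 0, -6.7]}, {"fingers": 1, "translation": [0.024, -0.014, 0], "dr": [0, 0, -6.7]}, {"fingers": 1, "translation": [0.026, -0.011, 0], "dr": [0, 0, -6.7]}, {"fingers": 1, "translation": [0.027, -0.008, 0], "dr": [0, 0, -6.7]}, {"fingers": 1, "translation": [0.028, -0.005, 0], "dr": [0, 0, -6.7]}, {"fingers": 1, "translation": [0.028, -0.001, 0], "dr": [0, 0, -6.7]}, {"fingers": 1, "translation": [0, 0, 0], "dr": [0, 0, 0]}]}}

```text
clock: 5.37
position: [0.5996, 0.1565, 0.2344]
ee_rot: [0.728, 0.686, 0.001, -0.001]
ft_force: [0.1, -1.3, 0.2]
finger_gap: 0.0005
grasp_force: 0.0
```

```bash
python3 - <<'E'
from h import *
c=shot('wrist','w2',scale=1.5)
W=cloud(c);f=c['frame'].astype(int);z=W[...,2]
m=(f.min(2)>130)&(z>.03)&(z<.042)&(W[...,0]>.55)&(W[...,0]<.7)
p=W[m];print(cv2.minAreaRect((p[:,:2]*1000).astype(np.float32)))
m=(f[...,0]>120)&(f[...,1]<60)&(z>.0)&(z<.05)&(W[...,0]>.55)&(W[...,0]<.7);p=W[m];print(cv2.minAreaRect((p[:,:2]*1000).astype(np.float32)),m.sum())
m=(f.max(2)<60)&(z>.045)&(z<.075)&(W[...,1]>.16);k,l,s,ce=cv2.connectedComponentsWithStats(m.astype(np.uint8))
for i in range(1,k):
    if s[i,4]>40:p=W[l==i];print(p.mean(0).round(3),p.max(0).round(3),p.min(0).round(3),ce[i].round(),s[i,4])
s=arm.read_state();print(s['position'],s['joints'].round(2),s['finger_gap'],R.from_quat(s['ee_rot']).as_matrix()[:,0])
E
```

```text
((609.2623291015625, 258.58941650390625), (131.655517578125, 56.148529052734375), 85.5531997680664)
((0.0, 0.0), (0.0, 0.0), 0.0) 0
[0.613 0.312 0.058] [0.622 0.321 0.065] [0.604 0.306 0.045] [264.   6.] 243
[0.609 0.264 0.057] [0.618 0.272 0.065] [0.6   0.257 0.045] [263.  64.] 255
[0.605 0.215 0.056] [0.615 0.221 0.064] [0.596 0.209 0.045] [262. 116.] 246
[0.59938958 0.15408079 0.23424924] [ 0.07  0.52  1.45 -0.    1.17  0.13] 0.0006630091886500075 [ 6.33193410e-02  9.97993277e-01 -2.84350338e-04]
```

View pics/w2.png

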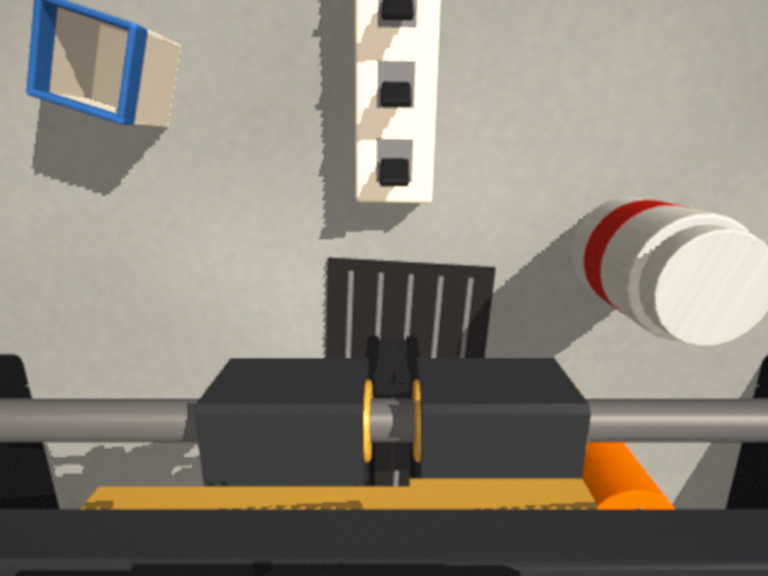

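The view shows the strip along px x≈397 with toggles at rows 10, 92 and 170, leaning to -y (on). Glass 2 is at the upper left and still mouth-up. I'll sweep now.

{"api": "move_arm", "payload": {"targets": [{"fingers": 1, "translation": [0.015, 0.001, 0.04], "dr": [0, 0, 0]}, {"fingers": 1, "translation": [0.016, 0.001, 0.04], "dr": [0, 0, 0]}, {"fingers": 1, "translation": [0, 0, 0.04], "dr": [0, 0, 0]}, {"fingers": 1, "translation": [0, 0, 0.04], "dr": [0, 0, 0]}, {"fingers": 1, "translation": [0, 0, 0], "dr": [0, 0, 0]}, {"fingers": 1, "translation": [0, 0, 0], "dr": [0, 0, 0]}]}}

```text
clock: 5.92
position: [0.6015, 0.1805, 0.0744]
ee_rot: [0.731, 0.682, -0.003, -0.002]
ft_force: [0.8, -0.1, 0.8]
finger_gap: -0.0002
grasp_force: 0.0
```

```bash
python3 - <<'E'
from h import *
plan([.619,.39,.0745],Rt(86.4))
E
```

```text
clock 5.92 pos [0.6015 0.1805 0.0744] gap -0.0002 F [ 0.8 -0.1  0.8]
rotvec [-0.42  0.11 -0.32] t in cur axes [ 0.2102  0.0031 -0.0005] t in goal axes [ 2.102e-01  4.300e-03 -1.000e-04] n 6
0 [0.035, 0.0005, -0.0001] [-0.07, 0.02, -0.05]
1 [0.035, 0.0006, -0.0001] [-0.07, 0.02, -0.05]
2 [0.035, 0.0006, -0.0001] [-0.07, 0.02, -0.05]
3 [0.035, 0.0006, -0.0001] [-0.07, 0.02, -0.05]
4 [0.035, 0.0007, -0.0] [-0.07, 0.02, -0.05]
5 [0.035, 0.0007, -0.0] [-0.07, 0.02, -0.05]
```

{"api": "move_arm", "payload": {"targets": [{"fingers": 1, "translation": [0.03, 0.001, 0], "dr": [0, 0, 0]}, {"fingers": 1, "translation": [0.03, 0, 0], "dr": [0, 0, 0]}, {"fingers": 1, "translation": [0.03, 0.001, 0], "dr": [0, 0, 0]}, {"fingers": 1, "translation": [0.03, 0, 0], "dr": [0, 0, 0]}, {"fingers": 1, "translation": [0.03, 0.001, 0], "dr": [0, 0, 0]}, {"fingers": 1, "translation": [0.03, 0, 0], "dr": [0, 0, 0]}, {"fingers": 1, "translation": [0.028, 0.001, 0], "dr": [0, 0, 0]}, {"fingers": 1, "translation": [0, 0, 0], "dr": [0, 0, 0]}]}}

```text
clock: 6.58
position: [0.6244, 0.3954, 0.0829]
ee_rot: [0.729, 0.684, 0.006, 0.001]
ft_force: [0.9, 0.5, -0.5]
finger_gap: 0.0003
grasp_force: 0.0
```

{"api": "move_arm", "payload": {"targets": [{"fingers": 1, "translation": [0, 0, -0.03], "dr": [0, 0, 0]}, {"fingers": 0, "translation": [0, 0, -0.04], "dr": [0, 0, 0]}, {"fingers": -1, "translation": [0, 0, -0.04], "dr": [0, 0, 0]}, {"fingers": -1, "translation": [0, 0, -0.04], "dr": [0, 0, 0]}]}}

```text
clock: 6.92
position: [0.6224, 0.3882, 0.2329]
ee_rot: [0.731, 0.683, 0.002, 0.001]
ft_force: [1.4, 0.7, 0.8]
finger_gap: 0.0134
grasp_force: 0.0
```

```bash
cat >> h.py <<'E'
def glasses(c):
    W=cloud(c); f=c['frame'].astype(int); r,g,b=f[...,0],f[...,1],f[...,2]
    m=(b>r+40)&(b>g+15)&(W[...,0]>.3)&(W[...,2]>.0)&(W[...,2]<.08)&(W[...,1]>-.4)
    k,l,s,ce=cv2.connectedComponentsWithStats(m.astype(np.uint8))
    for i in range(1,k):
        if s[i,4]<25: continue
        p=W[l==i]; q=cv2.minAreaRect((p[:,:2]*1000).astype(np.float32)); print('rim px',ce[i].round(),np.round(q[0],1),np.round(q[1],1),round(q[2],1),'z',np.percentile(p[:,2],[5,50,95]).round(3))
E
python3 - <<'E'
from h import *
c=shot('top','top2'); glasses(c)
W=cloud(c);f=c['frame'].astype(int);z=W[...,2]
c=shot('side','side2',crop=(190,140,350,330),scale=3); glasses(c)
plan([.37,.26,.235],Rt(70))
E
```

```text
rim px [291. 228.] [ 415.6 -135.6] [59.4 59.6] 26.4 z [0.037 0.065 0.071]
rim px [173. 231.] [416.  296.8] [59.9 60.4] 69.8 z [0.06  0.066 0.071]
rim px [307. 275.] [416.4 295.4] [62.9 60.8] 69.5 z [0.053 0.064 0.07 ]
clock 7.02 pos [0.6274 0.3904 0.2417] gap 0.0211 F [-0.2 -0.5  1.7]
rotvec [ 1.14 -0.78 16.1 ] t in cur axes [-1.477e-01 -2.480e-01 -2.000e-04] t in goal axes [-0.2106 -0.1972  0.0067] n 8
0 [-0.0185, -0.031, -0.0] [0.14, -0.1, 2.01]
1 [-0.0195, -0.0303, 0.0001] [0.14, -0.1, 2.01]
2 [-0.0206, -0.0296, 0.0002] [0.14, -0.1, 2.01]
3 [-0.0216, -0.0289, 0.0003] [0.14, -0.1, 2.01]
4 [-0.0226, -0.0281, 0.0004] [0.14, -0.1, 2.01]
5 [-0.0236, -0.0273, 0.0005] [0.14, -0.1, 2.01]
6 [-0.0245, -0.0264, 0.0006] [0.14, -0.1, 2.01]
7 [-0.0254, -0.0256, 0.0007] [0.14, -0.1, 2.01]
```

View pics/side2.png

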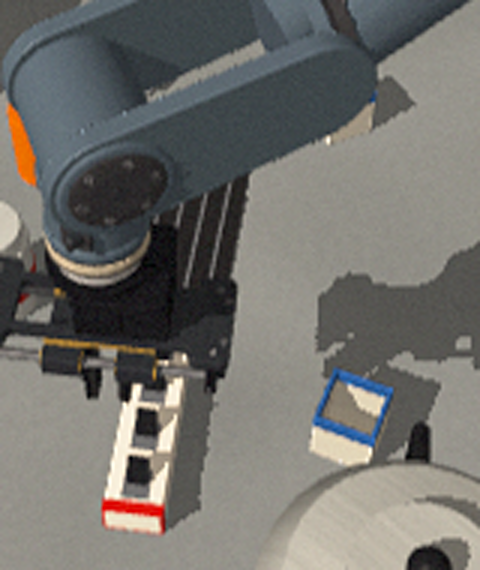

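```bash
python3 - <<'E'
from h import *
for n in('top0','side0'):
    c=dict(np.load(f'pics/{n}.npz'));W=cloud(c)
    m=(W[...,2]>.09)&(W[...,1]>.2)&(W[...,0]>.3)&(W[...,0]<.6)
    p=W[m];
    for a in np.arange(.3,.5,.03):
        q=p[(p[:,1]>a)&(p[:,1]<a+.03)]
        if len(q):print(n,round(a,2),len(q),q.min(0).round(3),q.max(0).round(3))
c=dict(np.load('pics/top2.npz'));W=cloud(c)
m=(W[...,2]>.045)&(W[...,2]<.075)&(W[...,1]>.18)&(W[...,1]<.42)&(W[...,0]>.59)&(W[...,0]<.635)
p=W[m];print(len(p));
for a in np.arange(.18,.42,.01):
    q=p[(p[:,1]>a)&(p[:,1]<a+.01)]
    if len(q):print(round(a,2),len(q),q[:,2].max().round(3))
E
```

```text
top0 0.39 1 [0.386 0.419 0.223] [0.386 0.419 0.223]
top0 0.42 65 [0.38  0.42  0.201] [0.395 0.449 0.266]
top0 0.45 624 [0.337 0.45  0.105] [0.468 0.48  0.303]
top0 0.48 741 [0.307 0.48  0.1  ] [0.5   0.51  0.314]
side0 0.42 78 [0.38  0.42  0.211] [0.395 0.449 0.265]
side0 0.45 100 [0.344 0.45  0.259] [0.463 0.48  0.301]
side0 0.48 681 [0.315 0.48  0.269] [0.493 0.51  0.311]
84
0.22 4 0.048
0.23 10 0.051
0.24 15 0.063
0.25 6 0.062
0.26 13 0.068
0.27 2 0.051
0.31 11 0.067
0.32 4 0.052
0.34 2 0.047
0.35 3 0.066
0.36 12 0.063
0.37 1 0.048
0.38 1 0.045
```

```bash
python3 - <<'E'
from h import *
plan([.416,.2965,.235],Rt(69.7))
E
```

```text
clock 7.02 pos [0.6274 0.3904 0.2417] gap 0.0211 F [-0.2 -0.5  1.7]
rotvec [ 1.14 -0.78 16.4 ] t in cur axes [-0.1081 -0.2046  0.0011] t in goal axes [-0.1614 -0.1657  0.0067] n 6
0 [-0.018, -0.0341, 0.0002] [0.19, -0.13, 2.73]
1 [-0.0196, -0.0332, 0.0003] [0.19, -0.13, 2.73]
2 [-0.0212, -0.0322, 0.0005] [0.19, -0.13, 2.73]
3 [-0.0227, -0.0312, 0.0007] [0.19, -0.13, 2.73]
4 [-0.0242, -0.0301, 0.0008] [0.19, -0.13, 2.73]
5 [-0.0256, -0.0289, 0.001] [0.19, -0.13, 2.73]
```

{"api": "move_arm", "payload": {"targets": [{"fingers": -1, "translation": [-0.018, -0.034, 0], "dr": [0, 0, 2.73]}, {"fingers": -1, "translation": [-0.02, -0.033, 0], "dr": [0, 0, 2.73]}, {"fingers": -1, "translation": [-0.021, -0.032, 0], "dr": [0, 0, 2.73]}, {"fingers": -1, "translation": [-0.023, -0.031, 0], "dr": [0, 0, 2.73]}, {"fingers": -1, "translation": [-0.024, -0.03, 0], "dr": [0, 0, 2.73]}, {"fingers": -1, "translation": [-0.025, -0.029, 0], "dr": [0, 0, 2.73]}, {"fingers": -1, "translation": [0, 0, 0], "dr": [0, 0, 0]}, {"fingers": -1, "translation": [0, 0, 0], "dr": [0, 0, 0]}]}}

```text
clock: 7.68
position: [0.409, 0.2936, 0.2294]
ee_rot: [0.82, 0.572, 0.001, 0.0]
ft_force: [0.9, 0.8, -0.3]
finger_gap: 0.0735
grasp_force: 0.0
```

```bash
python3 - <<'E'
from h import *
plan([.416,.2965,.035],Rt(69.7))
c=shot('wrist','w3',scale=1); glasses(c)
c=shot('side','side3',crop=(190,180,350,330),scale=4);t=shot('top','top3');glasses(t);W=cloud(t)
m=(W[...,2]>.041)&(W[...,2]<.075)&(W[...,1]>.18)&(W[...,1]<.42)&(W[...,0]>.59)&(W[...,0]<.635)
p=W[m]
for a in np.arange(.18,.42,.01):
    q=p[(p[:,1]>a)&(p[:,1]<a+.01)]
    if len(q):print(round(a,2),len(q),q[:,2].max().round(3))
E
```

```text
clock 7.68 pos [0.409  0.2936 0.2294] gap 0.0735 F [ 0.9  0.8 -0.3]
rotvec [ 0.11 -0.07  0.07] t in cur axes [0.0049 0.0051 0.1944] t in goal axes [0.0052 0.0055 0.1944] n 5
0 [0.001, 0.001, 0.0389] [0.02, -0.01, 0.01]
1 [0.001, 0.001, 0.0389] [0.02, -0.01, 0.01]
2 [0.001, 0.0011, 0.0389] [0.02, -0.01, 0.01]
3 [0.001, 0.0011, 0.0389] [0.02, -0.01, 0.01]
4 [0.001, 0.0011, 0.0389] [0.02, -0.01, 0.01]
rim px [266. 172.] [414.3 296.2] [59.8 65.7] 69.3 z [0.056 0.066 0.067]
rim px [291. 228.] [ 415.4 -135.5] [59.6 58.9] 26.2 z [0.041 0.066 0.07 ]
rim px [178. 234.] [411.2 284.2] [32.8 60.3] 69.6 z [0.06  0.066 0.07 ]
0.19 3 0.044
0.2 6 0.045
0.21 1 0.043
0.22 8 0.049
0.23 19 0.056
0.24 18 0.059
0.25 10 0.067
0.26 16 0.07
0.27 7 0.05
0.28 3 0.043
0.29 3 0.043
0.3 1 0.045
0.31 13 0.064
0.32 11 0.051
0.33 7 0.045
0.34 6 0.046
0.35 7 0.069
0.36 13 0.066
0.37 8 0.049
0.38 3 0.046
0.39 4 0.046
```

View pics/side3.png

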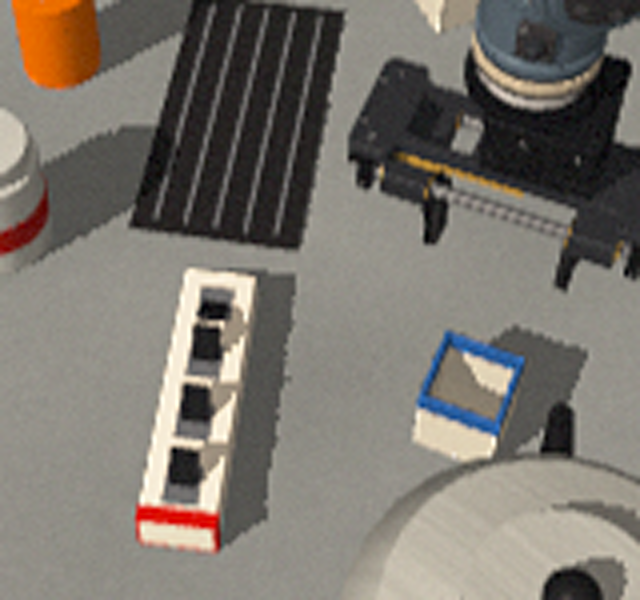

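Toggle 1 is off, but toggles 2–4 are still on because the tip rose during the fast drag. I'll re-sweep slower and lower later. Now I'll pick glass 2 vertically.

{"api": "move_arm", "payload": {"squeeze": 20, "targets": [{"fingers": -1, "translation": [0.005, 0.005, 0], "dr": [0, 0, 0]}, {"fingers": -1, "translation": [0, 0, 0.04], "dr": [0, 0, 0]}, {"fingers": -1, "translation": [0, 0, 0.04], "dr": [0, 0, 0]}, {"fingers": -1, "translation": [0, 0, 0], "dr": [0, 0, 0]}, {"fingers": -1, "translation": [0, 0, 0], "dr": [0, 0, 0]}, {"fingers": -1, "translation": [0, 0, 0], "dr": [0, 0, 0]}]}}

```text
clock: 8.33
position: [0.4192, 0.2988, 0.1479]
ee_rot: [0.82, 0.572, 0.001, 0.0]
ft_force: [0.6, 0.6, -0.7]
finger_gap: 0.087
grasp_force: 0.0
```

```bash
python3 - <<'E'
from h import *
plan([.4155,.2965,.035],Rt(69.7))
E
```

```text
clock 8.33 pos [0.4192 0.2988 0.1479] gap 0.087 F [ 0.6  0.6 -0.7]
rotvec [ 0.1  -0.09  0.1 ] t in cur axes [-0.0036 -0.0029  0.1129] t in goal axes [-0.0034 -0.0027  0.1129] n 3
0 [-0.0012, -0.001, 0.0376] [0.03, -0.03, 0.03]
1 [-0.0012, -0.0009, 0.0376] [0.03, -0.03, 0.03]
2 [-0.0012, -0.0009, 0.0376] [0.03, -0.03, 0.03]
```

{"api": "move_arm", "payload": {"targets": [{"fingers": -1, "translation": [-0.003, -0.003, 0.02], "dr": [0, 0, 0]}, {"fingers": -1, "translation": [0, 0, 0.025], "dr": [0, 0, 0]}, {"fingers": -1, "translation": [0, 0, 0.025], "dr": [0, 0, 0]}, {"fingers": -1, "translation": [0, 0, 0.025], "dr": [0, 0, 0]}, {"fingers": -1, "translation": [0, 0, 0.018], "dr": [0, 0, 0]}, {"fingers": -1, "translation": [0, 0, 0], "dr": [0, 0, 0]}, {"fingers": -0.5, "translation": [0, 0, 0], "dr": [0, 0, 0]}, {"fingers": 0, "translation": [0, 0, 0], "dr": [0, 0, 0]}]}}

```text
clock: 9.0
position: [0.4156, 0.2972, 0.0361]
ee_rot: [0.82, 0.572, 0.002, 0.0]
ft_force: [-0.1, -0.8, 0.5]
finger_gap: 0.0799
grasp_force: 0.0
```

{"api": "move_arm", "payload": {"targets": [{"fingers": 1, "translation": [0, 0, 0], "dr": [0, 0, 0]}, {"fingers": 1, "translation": [0, 0, 0], "dr": [0, 0, 0]}, {"fingers": 1, "translation": [0, 0, 0], "dr": [0, 0, 0]}, {"fingers": 1, "translation": [0, 0, 0], "dr": [0, 0, 0]}, {"fingers": 1, "translation": [0, 0, 0], "dr": [0, 0, 0]}]}}

```text
clock: 9.42
position: [0.4147, 0.2967, 0.0351]
ee_rot: [0.82, 0.572, 0.001, 0.0]
ft_force: [0.3, -0.5, 6.7]
finger_gap: 0.0603
grasp_force: 20.0
```

```bash
python3 - <<'E'
from h import *
plan([.46,.15,.11],Rt(0))
E
```

```text
clock 9.42 pos [0.4147 0.2967 0.0351] gap 0.0603 F [ 0.3 -0.5  6.7]
rotvec [ 4.00e-02 -1.70e-01  6.98e+01] t in cur axes [-0.1219  0.0933 -0.075 ] t in goal axes [ 0.0453  0.1467 -0.0749] n 10
0 [-0.0122, 0.0093, -0.0075] [0.0, -0.02, 6.98]
1 [-0.011, 0.0107, -0.0075] [0.0, -0.02, 6.98]
2 [-0.0096, 0.012, -0.0075] [0.0, -0.02, 6.98]
3 [-0.0081, 0.0131, -0.0075] [0.0, -0.02, 6.98]
4 [-0.0064, 0.014, -0.0075] [0.0, -0.02, 6.98]
5 [-0.0047, 0.0146, -0.0075] [0.0, -0.02, 6.98]
6 [-0.0029, 0.0151, -0.0075] [0.0, -0.02, 6.98]
7 [-0.001, 0.0153, -0.0075] [0.0, -0.02, 6.98]
8 [0.0009, 0.0153, -0.0075] [0.0, -0.02, 6.98]
9 [0.0027, 0.0151, -0.0075] [0.0, -0.02, 6.98]
```

{"api": "move_arm", "payload": {"targets": [{"fingers": 1, "translation": [0, 0, -0.02], "dr": [0, 0, 0]}, {"fingers": 1, "translation": [0, 0, -0.02], "dr": [0, 0, 0]}, {"fingers": 1, "translation": [-0.012, 0.009, 0], "dr": [0, 0, 7]}, {"fingers": 1, "translation": [-0.011, 0.011, 0], "dr": [0, 0, 7]}, {"fingers": 1, "translation": [-0.01, 0.012, 0], "dr": [0, 0, 7]}, {"fingers": 1, "translation": [-0.008, 0.013, 0], "dr": [0, 0, 7]}, {"fingers": 1, "translation": [-0.006, 0.014, 0], "dr": [0, 0, 7]}, {"fingers": 1, "translation": [-0.005, 0.015, 0], "dr": [0, 0, 7]}]}}

```text
clock: 10.08
position: [0.4406, 0.2073, 0.0738]
ee_rot: [0.971, 0.237, -0.0, -0.0]
ft_force: [-0.0, 0.6, -2.3]
finger_gap: 0.06
grasp_force: 20.0
```

{"api": "move_arm", "payload": {"targets": [{"fingers": 1, "translation": [-0.003, 0.015, 0], "dr": [0, 0, 7]}, {"fingers": 1, "translation": [-0.001, 0.015, 0], "dr": [0, 0, 7]}, {"fingers": 1, "translation": [0.001, 0.015, 0], "dr": [0, 0, 7]}, {"fingers": 1, "translation": [0.003, 0.015, 0], "dr": [0, 0, 6.8]}, {"fingers": 1, "translation": [0, 0, 0], "dr": [0, 0, 0]}, {"fingers": 1, "translation": [0, 0, 0], "dr": [0, 0, 0]}, {"fingers": 1, "translation": [0, 0, 0], "dr": [0, 0, 0]}]}}

```text
clock: 10.67
position: [0.4583, 0.1503, 0.0738]
ee_rot: [1.0, 0.001, -0.001, -0.0]
ft_force: [-0.1, 1.1, -1.7]
finger_gap: 0.0598
grasp_force: 20.0
```

```bash
python3 - <<'E'
from h import *
plan([.46,.15,.0355],Rt(0))
E
```

```text
clock 10.67 pos [0.4583 0.1503 0.0738] gap 0.0598 F [-0.1  1.1 -1.7]
rotvec [-0.01  0.06  0.1 ] t in cur axes [0.0018 0.0003 0.0383] t in goal axes [0.0017 0.0003 0.0383] n 1
0 [0.0018, 0.0003, 0.0383] [-0.01, 0.06, 0.1]
```

{"api": "move_arm", "payload": {"targets": [{"fingers": 1, "translation": [0, 0, 0.02], "dr": [0, 0, 0]}, {"fingers": 1, "translation": [0, 0, 0.012], "dr": [0, 0, 0]}, {"fingers": 1, "translation": [0, 0, 0.005], "dr": [0, 0, 0]}, {"fingers": 1, "translation": [0, 0, 0], "dr": [0, 0, 0]}, {"fingers": 1, "translation": [0, 0, 0], "dr": [0, 0, 0]}, {"fingers": -1, "translation": [0, 0, 0], "dr": [0, 0, 0]}, {"fingers": -1, "translation": [0, 0, 0], "dr": [0, 0, 0]}, {"fingers": -1, "translation": [0, 0, 0], "dr": [0, 0, 0]}]}}

```text
clock: 11.33
position: [0.4594, 0.1502, 0.0376]
ee_rot: [1.0, 0.0, 0.001, -0.0]
ft_force: [0.9, -0.4, -0.0]
finger_gap: 0.0724
grasp_force: 0.0
```

{"api": "move_arm", "payload": {"targets": [{"fingers": -1, "translation": [0, 0, -0.02], "dr": [0, 0, 0]}, {"fingers": -1, "translation": [0, 0, -0.03], "dr": [0, 0, 0]}, {"fingers": -1, "translation": [0, 0, -0.035], "dr": [0, -6.6, 0]}, {"fingers": -1, "translation": [0, 0, -0.025], "dr": [0, -6.7, 0]}, {"fingers": -1, "translation": [0, 0, 0], "dr": [0, -6.7, 0]}, {"fingers": -1, "translation": [0, 0, 0], "dr": [0, -6.7, 0]}, {"fingers": -1, "translation": [0, 0, 0], "dr": [0, -6.7, 0]}, {"fingers": -1, "translation": [0, 0, 0], "dr": [0, -6.6, 0]}]}}

```text
clock: 12.0
position: [0.4623, 0.1499, 0.1338]
ee_rot: [0.947, -0.0, -0.32, 0.0]
ft_force: [0.1, -0.8, 0.3]
finger_gap: 0.087
grasp_force: 0.0
```

{"api": "move_arm", "payload": {"targets": [{"fingers": -1, "translation": [0, 0, 0], "dr": [0, 0, 0]}, {"fingers": -1, "translation": [0, 0, 0], "dr": [0, 0, 0]}, {"fingers": -1, "translation": [0, 0, 0], "dr": [0, 0, 0]}]}}

```text
clock: 12.25
position: [0.4601, 0.15, 0.1326]
ee_rot: [0.948, -0.0, -0.319, 0.0]
ft_force: [-0.8, -0.5, -0.6]
finger_gap: 0.0873
grasp_force: 0.0
```

```bash
python3 - <<'E'
from h import *
t=shot('top','top4');glasses(t);glasses(shot('side','side4'))
r=Rt(0,-40);z=r.as_matrix()[:,2];g=np.array([.4595,.150,.034]);print(z)
plan(g+.005*z,r);s=arm.read_state();print(s['joints'].round(2))
E
```

```text
rim px [293. 227.] [ 415.5 -136.1] [59.8 58.1] 26.6 z [0.045 0.065 0.072]
rim px [303. 169.] [ 416.1 -137.3] [60.2 66.2] 26.0 z [0.053 0.062 0.07 ]
rim px [293. 236.] [460.5 149.6] [61.3 58.9] 90.0 z [0.053 0.063 0.07 ]
[-6.42787610e-01 -9.38133875e-17 -7.66044443e-01]
clock 12.35 pos [0.46   0.1501 0.1334] gap 0.087 F [-0.7  0.1  0.8]
rotvec [ 0.04 -2.85 -0.02] t in cur axes [0.0594 0.     0.0845] t in goal axes [0.0635 0.0001 0.0814] n 3
0 [0.0198, 0.0, 0.0282] [0.01, -0.95, -0.01]
1 [0.0203, 0.0, 0.0278] [0.01, -0.95, -0.01]
2 [0.0207, 0.0, 0.0275] [0.01, -0.95, -0.01]
[0.06 0.77 1.47 0.04 1.55 1.62]
```

{"api": "move_arm", "payload": {"squeeze": 20, "targets": [{"fingers": -1, "translation": [0.015, 0, 0.02], "dr": [0, -0.7, 0]}, {"fingers": -1, "translation": [0.015, 0, 0.02], "dr": [0, -0.7, 0]}, {"fingers": -1, "translation": [0.015, 0, 0.02], "dr": [0, -0.7, 0]}, {"fingers": -1, "translation": [0.016, 0, 0.022], "dr": [0, -0.7, 0]}, {"fingers": -1, "translation": [0, 0, 0], "dr": [0, 0, 0]}, {"fingers": -1, "translation": [0, 0, 0], "dr": [0, 0, 0]}, {"fingers": 0, "translation": [0, 0, 0], "dr": [0, 0, 0]}, {"fingers": 1, "translation": [0, 0, 0], "dr": [0, 0, 0]}]}}

```text
clock: 13.02
position: [0.459, 0.15, 0.0322]
ee_rot: [0.94, -0.0, -0.341, 0.0]
ft_force: [0.3, -0.3, -0.4]
finger_gap: 0.0802
grasp_force: 0.0
```

{"api": "move_arm", "payload": {"targets": [{"fingers": 1, "translation": [0, 0, 0], "dr": [0, 0, 0]}, {"fingers": 1, "translation": [0, 0, 0], "dr": [0, 0, 0]}, {"fingers": 1, "translation": [0, 0, 0], "dr": [0, 0, 0]}, {"fingers": 1, "translation": [0, 0, 0], "dr": [0, 0, 0]}, {"fingers": 1, "translation": [0, 0, 0], "dr": [0, 0, 0]}]}}

```text
clock: 13.43
position: [0.4585, 0.15, 0.031]
ee_rot: [0.94, -0.0, -0.342, 0.0]
ft_force: [1.4, 0.3, 5.4]
finger_gap: 0.0598
grasp_force: 20.0
```

```bash
cat >> h.py <<'E'
def tilt():
    s=arm.read_state();M=R.from_quat(s['ee_rot']).as_matrix();z=M[:,2];g=s['position']-.005*z
    y=M[:,1];print('clock',round(s['clock'],2),'grasp pt',g.round(4),'heading',np.degrees(np.arctan2(y[0],-y[1])).round(2),'lean',np.degrees(np.arctan2(M[:,0][2],-z[2])).round(2),'ytilt',np.degrees(y[2]).round(2),'gap',s['finger_gap'].round(4),'j',s['joints'].round(2)); return s,g,z
E
python3 - <<'E'
from h import *
tilt()
E
```

```text
Traceback (most recent call last):
  File "h.py", line 38, in tilt
    y=M[:,1];print('clock',round(s['clock'],2),'grasp pt',g.round(4),'heading',np.degrees(np.arctan2(y[0],-y[1])).round(2),'lean',np.degrees(np.arctan2(M[:,0][2],-z[2])).round(2),'ytilt',np.degrees(y[2]).round(2),'gap',s['finger_gap'].round(4),'j',s['joints'].round(2)); return s,g,z
                                                                                                                                                                                                                           ^^^^^^^^^^^^^^^^^^^^^
AttributeError: 'float' object has no attribute 'round'
```

{"api": "move_arm", "payload": {"targets": [{"fingers": 1, "translation": [-0.026, 0, -0.031], "dr": [0, 0, 0]}, {"fingers": 1, "translation": [-0.026, 0, -0.031], "dr": [0, 0, 0]}, {"fingers": 1, "translation": [0, 0, 0], "dr": [0, 7, 0]}, {"fingers": 1, "translation": [0, 0, 0], "dr": [0, 7, 0]}, {"fingers": 1, "translation": [0, 0, 0], "dr": [0, 7, 0]}, {"fingers": 1, "translation": [0, 0, 0], "dr": [0, 7, 0]}, {"fingers": 1, "translation": [0, 0, 0], "dr": [0, 7, 0]}, {"fingers": 1, "translation": [0, 0, 0], "dr": [0, 7, 0]}]}}

```text
clock: 14.1
position: [0.4584, 0.1499, 0.1119]
ee_rot: [1.0, -0.0, 0.021, 0.0]
ft_force: [-0.3, -0.5, -3.5]
finger_gap: 0.0601
grasp_force: 20.0
```

{"api": "move_arm", "payload": {"targets": [{"fingers": 1, "translation": [0, 0, 0], "dr": [0, 7, 0]}, {"fingers": 1, "translation": [0, 0, 0], "dr": [0, 7, 0]}, {"fingers": 1, "translation": [0, 0, 0], "dr": [0, 7, 0]}, {"fingers": 1, "translation": [0, 0, 0], "dr": [0, 7, 0]}, {"fingers": 1, "translation": [0, 0, 0], "dr": [0, 7, 0]}, {"fingers": 1, "translation": [0, 0, 0], "dr": [0, 7, 0]}, {"fingers": 1, "translation": [0, 0, 0], "dr": [0, 6, 0]}, {"fingers": 1, "translation": [0, 0, 0], "dr": [0, 0, 0]}]}}

```text
clock: 14.77
position: [0.4742, 0.1317, 0.1336]
ee_rot: [0.975, -0.005, 0.22, 0.032]
ft_force: [-0.6, 0.1, -1.7]
finger_gap: 0.0601
grasp_force: 20.0
```

```bash
sed -i "s/s\['finger_gap'\].round(4),'j'/round(s['finger_gap'],4),'j'/" h.py; python3 - <<'E'
from h import *
s,g,z=tilt()
r=Rt(0,50);zz=r.as_matrix()[:,2];plan(np.array([.46,.15,.032])+.005*zz,r)
E
```

```text
clock 14.77 grasp pt [0.4721 0.132  0.1381] heading -1.32 lean 25.5 ytilt 3.42 gap 0.0601 j [ 0.11  0.49  2.15 -1.02  0.13  2.68]
clock 14.77 pos [0.4742 0.1317 0.1336] gap 0.0601 F [-0.6  0.1 -1.7]
rotvec [ 3.54 24.53  1.06] t in cur axes [-0.0543 -0.0243  0.0888] t in goal axes [-0.087  -0.0183  0.0594] n 4
0 [-0.0136, -0.0061, 0.0222] [0.89, 6.13, 0.27]
1 [-0.0159, -0.0057, 0.0207] [0.89, 6.13, 0.27]
2 [-0.0181, -0.0053, 0.019] [0.89, 6.13, 0.27]
3 [-0.02, -0.0049, 0.017] [0.89, 6.13, 0.27]
```

Leaning outward hits the wrist limit (joint 5 at 0) at about 27°. I'll put the glass back upright and flip sideways instead, with heading 90° and ±45° leans along y.

```bash
python3 - <<'E'
from h import *
plan([.46,.13,.134],Rt(0,-40))
E
```

```text
clock 14.77 pos [0.4742 0.1317 0.1336] gap 0.0601 F [-0.6  0.1 -1.7]
rotvec [  3.42 -65.44  -1.84] t in cur axes [-0.0127  0.002  -0.0063] t in goal axes [-0.0111  0.0017  0.0088] n 10
0 [-0.0013, 0.0002, -0.0006] [0.34, -6.54, -0.18]
1 [-0.0013, 0.0002, -0.0005] [0.34, -6.54, -0.18]
2 [-0.0014, 0.0002, -0.0003] [0.34, -6.54, -0.18]
3 [-0.0014, 0.0002, -0.0002] [0.34, -6.54, -0.18]
4 [-0.0014, 0.0002, -0.0] [0.34, -6.54, -0.18]
5 [-0.0014, 0.0002, 0.0001] [0.34, -6.54, -0.18]
6 [-0.0014, 0.0002, 0.0003] [0.34, -6.54, -0.18]
7 [-0.0013, 0.0002, 0.0005] [0.34, -6.54, -0.18]
8 [-0.0013, 0.0002, 0.0006] [0.34, -6.54, -0.18]
9 [-0.0012, 0.0002, 0.0008] [0.34, -6.54, -0.18]
```

{"api": "move_arm", "payload": {"targets": [{"fingers": 1, "translation": [0, 0, 0], "dr": [0, 0, 0]}, {"fingers": 1, "translation": [-0.002, 0, -0.001], "dr": [0.4, -6.6, -0.2]}, {"fingers": 1, "translation": [-0.002, 0, 0], "dr": [0.4, -6.6, -0.2]}, {"fingers": 1, "translation": [-0.002, 0, 0], "dr": [0.4, -6.6, -0.2]}, {"fingers": 1, "translation": [-0.002, 0, 0], "dr": [0.4, -6.6, -0.2]}, {"fingers": 1, "translation": [-0.002, 0, 0], "dr": [0.4, -6.6, -0.2]}, {"fingers": 1, "translation": [0, 0, 0], "dr": [0.4, -6.6, -0.2]}, {"fingers": 1, "translation": [0, 0, 0], "dr": [0.4, -6.6, -0.2]}]}}

```text
clock: 15.43
position: [0.4739, 0.1167, 0.1328]
ee_rot: [0.998, -0.016, -0.056, 0.036]
ft_force: [0.4, -0.4, -1.7]
finger_gap: 0.0602
grasp_force: 20.0
```

{"api": "move_arm", "payload": {"targets": [{"fingers": 1, "translation": [0, 0, 0], "dr": [0.3, -6.6, -0.2]}, {"fingers": 1, "translation": [0, 0, 0], "dr": [0, -6.6, 0]}, {"fingers": 1, "translation": [0, 0, 0], "dr": [0, 0, 0]}, {"fingers": 1, "translation": [0, 0, 0], "dr": [0, 0, 0]}, {"fingers": 1, "translation": [0, 0, 0], "dr": [0, 0, 0]}]}}

```text
clock: 15.85
position: [0.4726, 0.1156, 0.1318]
ee_rot: [0.985, -0.019, -0.168, 0.034]
ft_force: [-0.1, -1.1, -1.7]
finger_gap: 0.0599
grasp_force: 20.0
```

```bash
python3 - <<'E'
from h import *
s,g,z=tilt();r=Rt(0,-40);plan(np.array([.46,.13,.036])+.005*r.as_matrix()[:,2],r)
E
```

```text
clock 15.85 grasp pt [0.4743 0.1159 0.1365] heading -1.54 lean -19.29 ytilt 4.16 gap 0.0599 j [ 0.04  0.64  1.64 -0.05  1.21  1.67]
clock 15.85 pos [0.4726 0.1156 0.1318] gap 0.0599 F [-0.1 -1.1 -1.7]
rotvec [  2.87 -20.65  -3.42] t in cur axes [ 0.0172 -0.0212  0.0982] t in goal axes [ 0.0519 -0.0144  0.0865] n 4
0 [0.0043, -0.0053, 0.0245] [0.72, -5.16, -0.86]
1 [0.0066, -0.0049, 0.0241] [0.72, -5.16, -0.86]
2 [0.0088, -0.0045, 0.0235] [0.72, -5.16, -0.86]
3 [0.0109, -0.0041, 0.0227] [0.72, -5.16, -0.86]
```

{"api": "move_arm", "payload": {"targets": [{"fingers": 1, "translation": [0, 0, 0], "dr": [0.72, -5.16, -0.86]}, {"fingers": 1, "translation": [0, 0, 0], "dr": [0.72, -5.16, -0.86]}, {"fingers": 1, "translation": [0, 0, 0], "dr": [0.72, -5.16, -0.86]}, {"fingers": 1, "translation": [0, 0, 0], "dr": [0.72, -5.16, -0.86]}, {"fingers": 1, "translation": [0.014, 0, 0.02], "dr": [0, 0, 0]}, {"fingers": 1, "translation": [0.014, 0, 0.02], "dr": [0, 0, 0]}, {"fingers": 1, "translation": [0, 0, 0], "dr": [0, 0, 0]}, {"fingers": 1, "translation": [0, 0, 0], "dr": [0, 0, 0]}]}}

```text
clock: 16.52
position: [0.4678, 0.1154, 0.0838]
ee_rot: [0.939, -0.0, -0.343, 0.0]
ft_force: [-0.0, 0.6, -1.7]
finger_gap: 0.0601
grasp_force: 20.0
```

```bash
python3 - <<'E'
from h import *
s,g,z=tilt();r=Rt(0,-40);plan(np.array([.46,.12,.036])+.005*r.as_matrix()[:,2],r)
E
```

```text
clock 16.52 grasp pt [0.471  0.1154 0.0877] heading 0.01 lean -40.13 ytilt 0.05 gap 0.0601 j [0.01 0.86 1.46 0.   1.52 1.58]
clock 16.52 pos [0.4678 0.1154 0.0838] gap 0.0601 F [-0.   0.6 -1.7]
rotvec [ 0.04  0.13 -0.02] t in cur axes [ 0.0249 -0.0046  0.0466] t in goal axes [ 0.0248 -0.0046  0.0467] n 2
0 [0.0124, -0.0023, 0.0233] [0.02, 0.06, -0.01]
1 [0.0124, -0.0023, 0.0233] [0.02, 0.06, -0.01]
```

{"api": "move_arm", "payload": {"targets": [{"fingers": 1, "translation": [0.009, 0, 0.016], "dr": [0, 0, 0]}, {"fingers": 1, "translation": [0.009, 0, 0.016], "dr": [0, 0, 0]}, {"fingers": 1, "translation": [0.006, 0, 0.015], "dr": [0, 0, 0]}, {"fingers": 1, "translation": [0, 0, 0], "dr": [0, 0, 0]}, {"fingers": 1, "translation": [0, 0, 0], "dr": [0, 0, 0]}, {"fingers": -1, "translation": [0, 0, 0], "dr": [0, 0, 0]}, {"fingers": -1, "translation": [0, 0, 0], "dr": [0, 0, 0]}, {"fingers": -1, "translation": [0, 0, 0], "dr": [0, 0, 0]}]}}

```text
clock: 17.18
position: [0.4592, 0.1149, 0.0338]
ee_rot: [0.94, -0.0, -0.34, 0.001]
ft_force: [0.1, 1.3, -0.6]
finger_gap: 0.0726
grasp_force: 0.0
```

{"api": "move_arm", "payload": {"targets": [{"fingers": -1, "translation": [0, 0, 0], "dr": [0, 0, 0]}, {"fingers": -1, "translation": [0, 0, -0.04], "dr": [0, 0, 0]}, {"fingers": -1, "translation": [0, 0, -0.04], "dr": [0, 0, 0]}, {"fingers": -1, "translation": [-0.02, 0, -0.03], "dr": [0, 0, 0]}, {"fingers": -1, "translation": [-0.02, 0, -0.03], "dr": [0, 0, 0]}, {"fingers": -1, "translation": [0, 0, 0], "dr": [0, 0, 0]}, {"fingers": -1, "translation": [0, 0, 0], "dr": [0, 0, 0]}]}}

```text
clock: 17.77
position: [0.519, 0.115, 0.1676]
ee_rot: [0.941, -0.0, -0.339, 0.001]
ft_force: [-0.3, 0.6, -0.6]
finger_gap: 0.0869
grasp_force: 0.0
```

```bash
python3 - <<'E'
from h import *
s,g,z=tilt();glasses(shot('top','top5'));glasses(shot('side','side5'))
plan(np.array([.46,.08,.17]),Rt(90,45))
E
```

```text
clock 17.77 grasp pt [0.5222 0.115  0.1715] heading -0.02 lean -39.58 ytilt 0.1 gap 0.0869 j [0.01 0.8  1.29 0.   1.75 1.58]
rim px [304. 169.] [ 415.2 -135.4] [60.8 62.2] 24.5 z [0.054 0.061 0.069]
rim px [291. 224.] [460.5  93.6] [ 60.1 107.5] 0.6 z [0.053 0.064 0.069]
clock 17.87 pos [0.5167 0.115  0.165 ] gap 0.0872 F [0.4 0.1 0.2]
rotvec [  4.32  65.65 -97.03] t in cur axes [-0.0466  0.035   0.0327] t in goal axes [-0.0212 -0.0567 -0.0283] n 17
0 [-0.0027, 0.0021, 0.0019] [0.25, 3.86, -5.71]
1 [-0.0031, 0.0018, 0.0017] [0.25, 3.86, -5.71]
2 [-0.0033, 0.0015, 0.0015] [0.25, 3.86, -5.71]
3 [-0.0035, 0.0011, 0.0013] [0.25, 3.86, -5.71]
4 [-0.0037, 0.0008, 0.001] [0.25, 3.86, -5.71]
5 [-0.0038, 0.0004, 0.0008] [0.25, 3.86, -5.71]
6 [-0.0039, 0.0, 0.0005] [0.25, 3.86, -5.71]
7 [-0.0039, -0.0004, 0.0002] [0.25, 3.86, -5.71]
8 [-0.0039, -0.0008, -0.0] [0.25, 3.86, -5.71]
9 [-0.0038, -0.0011, -0.0003] [0.25, 3.86, -5.71]
10 [-0.0036, -0.0015, -0.0005] [0.25, 3.86, -5.71]
11 [-0.0034, -0.0019, -0.0008] [0.25, 3.86, -5.71]
12 [-0.0031, -0.0022, -0.001] [0.25, 3.86, -5.71]
13 [-0.0028, -0.0025, -0.0012] [0.25, 3.86, -5.71]
14 [-0.0025, -0.0028, -0.0013] [0.25, 3.86, -5.71]
15 [-0.0021, -0.003, -0.0015] [0.25, 3.86, -5.71]
16 [-0.0017, -0.0032, -0.0016] [0.25, 3.86, -5.71]
```

{"api": "move_arm", "payload": {"targets": [{"fingers": -1, "translation": [-0.003, 0.002, 0.002], "dr": [0.25, 3.86, -5.71]}, {"fingers": -1, "translation": [-0.003, 0.002, 0.002], "dr": [0.25, 3.86, -5.71]}, {"fingers": -1, "translation": [-0.003, 0.002, 0.001], "dr": [0.25, 3.86, -5.71]}, {"fingers": -1, "translation": [-0.004, 0.001, 0.001], "dr": [0.25, 3.86, -5.71]}, {"fingers": -1, "translation": [-0.004, 0.001, 0.001], "dr": [0.25, 3.86, -5.71]}, {"fingers": -1, "translation": [-0.004, 0, 0.001], "dr": [0.25, 3.86, -5.71]}, {"fingers": -1, "translation": [-0.004, 0, 0], "dr": [0.25, 3.86, -5.71]}, {"fingers": -1, "translation": [-0.004, 0, 0], "dr": [0.25, 3.86, -5.71]}]}}

```text
clock: 18.53
position: [0.4885, 0.0979, 0.1675]
ee_rot: [0.921, 0.356, -0.059, -0.147]
ft_force: [0.4, 0.7, 0.2]
finger_gap: 0.0871
grasp_force: 0.0
```

{"api": "move_arm", "payload": {"targets": [{"fingers": -1, "translation": [-0.004, -0.001, 0], "dr": [0.25, 3.86, -5.71]}, {"fingers": -1, "translation": [-0.004, -0.001, 0], "dr": [0.25, 3.86, -5.71]}, {"fingers": -1, "translation": [-0.004, -0.002, -0.001], "dr": [0.25, 3.86, -5.71]}, {"fingers": -1, "translation": [-0.003, -0.002, -0.001], "dr": [0.25, 3.86, -5.71]}, {"fingers": -1, "translation": [-0.003, -0.002, -0.001], "dr": [0.25, 3.86, -5.71]}, {"fingers": -1, "translation": [-0.003, -0.002, -0.001], "dr": [0.25, 3.86, -5.71]}, {"fingers": -1, "translation": [-0.002, -0.003, -0.001], "dr": [0.25, 3.86, -5.71]}, {"fingers": -1, "translation": [-0.002, -0.003, -0.002], "dr": [0.25, 3.86, -5.71]}]}}

```text
clock: 19.2
position: [0.4617, 0.0817, 0.1711]
ee_rot: [0.693, 0.629, 0.237, -0.261]
ft_force: [0.4, -0.4, 0.2]
finger_gap: 0.087
grasp_force: 0.0
```

{"api": "move_arm", "payload": {"targets": [{"fingers": -1, "translation": [-0.002, -0.003, -0.002], "dr": [0.25, 3.86, -5.71]}, {"fingers": -1, "translation": [0, 0, 0], "dr": [0, 0, 0]}, {"fingers": -1, "translation": [0, 0, 0], "dr": [0, 0, 0]}, {"fingers": -1, "translation": [0, 0, 0], "dr": [0, 0, 0]}]}}

```text
clock: 19.53
position: [0.4597, 0.079, 0.1718]
ee_rot: [0.655, 0.652, 0.269, -0.271]
ft_force: [0.1, -0.4, 0.3]
finger_gap: 0.0871
grasp_force: 0.0
```

```bash
python3 - <<'E'
from h import *
s,g,z=tilt();glasses(shot('top','top6'));glasses(shot('side','side6'));glasses(shot('wrist','w6'))
r=Rt(90,45)
plan(np.array([.46,.115,.033])+.005*r.as_matrix()[:,2],r)
E
```

```text
clock 19.53 grasp pt [0.4597 0.0755 0.1753] heading 89.87 lean 44.86 ytilt -0.19 gap 0.0871 j [-0.5   0.59  1.93  0.73  1.19 -0.98]
rim px [219. 215.] [461.6 119.1] [64.8 61.2] 88.3 z [0.008 0.066 0.071]
rim px [301. 174.] [ 425.6 -111.6] [31.  54.7] 68.4 z [0.054 0.061 0.068]
rim px [292. 224.] [460.2  95.9] [60.3 99.5] 0.2 z [0.053 0.064 0.07 ]
rim px [261. 233.] [457.2 134.9] [71.7 68.4] 90.0 z [0.055 0.065 0.067]
clock 19.68 pos [0.4601 0.0793 0.1724] gap 0.0875 F [ 0.6 -0.1 -0.1]
rotvec [-0.01  0.17 -0.01] t in cur axes [-0.073  -0.      0.1291] t in goal axes [-7.340e-02 -1.000e-04  1.288e-01] n 4
0 [-0.0182, -0.0, 0.0323] [-0.0, 0.04, -0.0]
1 [-0.0183, -0.0, 0.0323] [-0.0, 0.04, -0.0]
2 [-0.0183, -0.0, 0.0322] [-0.0, 0.04, -0.0]
3 [-0.0183, -0.0, 0.0322] [-0.0, 0.04, -0.0]
```

View pics/w6.png

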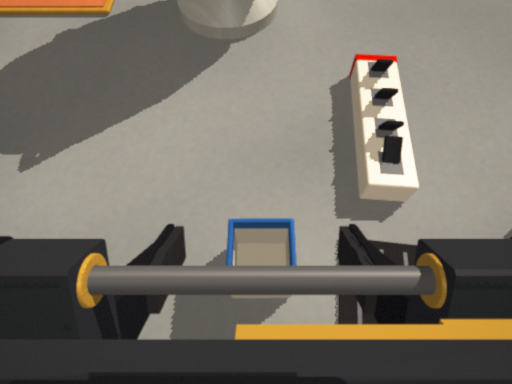

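The wrist view shows the glass between the fingers, with its rim at (228–295, 220), and confirms toggle 1 is off and 2–4 are on. I'll descend and grip.

{"api": "move_arm", "payload": {"targets": [{"fingers": -1, "translation": [-0.012, 0, 0.022], "dr": [0, 0, 0]}, {"fingers": -1, "translation": [-0.012, 0, 0.022], "dr": [0, 0, 0]}, {"fingers": -1, "translation": [-0.012, 0, 0.022], "dr": [0, 0, 0]}, {"fingers": -1, "translation": [-0.012, 0, 0.022], "dr": [0, 0, 0]}, {"fingers": -1, "translation": [-0.012, 0, 0.022], "dr": [0, 0, 0]}, {"fingers": -1, "translation": [-0.012, 0, 0.019], "dr": [0, 0, 0]}, {"fingers": 0, "translation": [0, 0, 0], "dr": [0, 0, 0]}, {"fingers": 1, "translation": [0, 0, 0], "dr": [0, 0, 0]}]}}

```text
clock: 20.35
position: [0.4598, 0.1194, 0.0299]
ee_rot: [0.653, 0.653, 0.27, -0.271]
ft_force: [-0.5, 0.7, 1.3]
finger_gap: 0.0797
grasp_force: 0.0
```

{"api": "move_arm", "payload": {"targets": [{"fingers": 1, "translation": [0, 0, 0], "dr": [0, 0, 0]}, {"fingers": 1, "translation": [0, 0, 0], "dr": [0, 0, 0]}, {"fingers": 1, "translation": [0, 0, 0], "dr": [0, 0, 0]}, {"fingers": 1, "translation": [0, 0, 0], "dr": [0, 0, 0]}, {"fingers": 1, "translation": [0, 0, 0], "dr": [0, 0, 0]}]}}

```text
clock: 20.77
position: [0.4607, 0.1182, 0.0313]
ee_rot: [0.654, 0.654, 0.271, -0.269]
ft_force: [-0.3, -3.2, 7.1]
finger_gap: 0.0596
grasp_force: 20.0
```

```bash
python3 - <<'E'
from h import *
s,g,z=tilt();print(s['ft_force'],s['grasp_force'])
E
```

```text
clock 20.77 grasp pt [0.4607 0.1147 0.0348] heading 89.95 lean 44.89 ytilt 0.12 gap 0.0596 j [-0.43  0.89  1.97  0.93  0.93 -1.25]
[-0.34548757 -3.19045555  7.14804591] 19.995229861233383
```

{"api": "move_arm", "payload": {"targets": [{"fingers": 1, "translation": [0.028, 0, -0.028], "dr": [0, 0, 0]}, {"fingers": 1, "translation": [0.028, 0, -0.028], "dr": [0, 0, 0]}, {"fingers": 1, "translation": [0, 0, 0], "dr": [0, -6, 0]}, {"fingers": 1, "translation": [0, 0, 0], "dr": [0, -6, 0]}, {"fingers": 1, "translation": [0, 0, 0], "dr": [0, -6, 0]}, {"fingers": 1, "translation": [0, 0, 0], "dr": [0, -6, 0]}, {"fingers": 1, "translation": [0, 0, 0], "dr": [0, -6, 0]}, {"fingers": 1, "translation": [0, 0, 0], "dr": [0, -6, 0]}]}}

```text
clock: 21.43
position: [0.4603, 0.1184, 0.1102]
ee_rot: [0.706, 0.705, 0.055, -0.053]
ft_force: [-0.9, -0.6, -3.1]
finger_gap: 0.0598
grasp_force: 20.0
```

{"api": "move_arm", "payload": {"targets": [{"fingers": 1, "translation": [0, 0, 0], "dr": [0, -6, 0]}, {"fingers": 1, "translation": [0, 0, 0], "dr": [0, -6, 0]}, {"fingers": 1, "translation": [0, 0, 0], "dr": [0, -6, 0]}, {"fingers": 1, "translation": [0, 0, 0], "dr": [0, -6, 0]}, {"fingers": 1, "translation": [0, 0, 0], "dr": [0, -6, 0]}, {"fingers": 1, "translation": [0, 0, 0], "dr": [0, -6, 0]}, {"fingers": 1, "translation": [0, 0, 0], "dr": [0, -6, 0]}, {"fingers": 1, "translation": [0, 0, 0], "dr": [0, -6, 0]}]}}

```text
clock: 22.1
position: [0.46, 0.1192, 0.1096]
ee_rot: [0.668, 0.667, -0.232, 0.233]
ft_force: [-0.5, -0.0, -2.5]
finger_gap: 0.0602
grasp_force: 20.0
```

{"api": "move_arm", "payload": {"targets": [{"fingers": 1, "translation": [0, 0, 0], "dr": [0, -6, 0]}, {"fingers": 1, "translation": [0, 0, 0], "dr": [0, 0, 0]}, {"fingers": 1, "translation": [0, 0, 0], "dr": [0, 0, 0]}, {"fingers": 1, "translation": [0, 0, 0], "dr": [0, 0, 0]}]}}

```text
clock: 22.43
position: [0.4595, 0.1184, 0.109]
ee_rot: [0.655, 0.655, -0.266, 0.265]
ft_force: [-0.4, -0.0, -3.0]
finger_gap: 0.0598
grasp_force: 20.0
```

```bash
python3 - <<'E'
from h import *
s,g,z=tilt();r=Rt(90,-45)
plan(np.array([.46,.115,.033])+.005*r.as_matrix()[:,2],r)
E
```

```text
clock 22.43 grasp pt [0.4595 0.1218 0.1126] heading 89.94 lean -44.09 ytilt -0.13 gap 0.0598 j [ 0.41  0.76  1.73 -0.77  1.15  0.92]
clock 22.43 pos [0.4595 0.1184 0.109 ] gap 0.0598 F [-0.4 -0.  -3. ]
rotvec [-0.13 -0.91  0.05] t in cur axes [0.0504 0.0007 0.0619] t in goal axes [0.0514 0.0005 0.0611] n 2
0 [0.0252, 0.0003, 0.031] [-0.07, -0.45, 0.02]
1 [0.0254, 0.0003, 0.0308] [-0.07, -0.45, 0.02]
```

{"api": "move_arm", "payload": {"targets": [{"fingers": 1, "translation": [0.013, 0, 0.016], "dr": [0, -0.9, 0]}, {"fingers": 1, "translation": [0.013, 0, 0.016], "dr": [0, 0, 0]}, {"fingers": 1, "translation": [0.013, 0, 0.015], "dr": [0, 0, 0]}, {"fingers": 1, "translation": [0.012, 0, 0.014], "dr": [0, 0, 0]}, {"fingers": 1, "translation": [0, 0, 0], "dr": [0, 0, 0]}, {"fingers": 1, "translation": [0, 0, 0], "dr": [0, 0, 0]}, {"fingers": -1, "translation": [0, 0, 0], "dr": [0, 0, 0]}, {"fingers": -1, "translation": [0, 0, 0], "dr": [0, 0, 0]}]}}

```text
clock: 23.1
position: [0.4604, 0.1115, 0.0315]
ee_rot: [0.654, 0.653, -0.271, 0.271]
ft_force: [0.8, 0.2, -0.1]
finger_gap: 0.0672
grasp_force: 0.0
```

{"api": "move_arm", "payload": {"targets": [{"fingers": -1, "translation": [0, 0, 0], "dr": [0, 0, 0]}, {"fingers": -1, "translation": [0, 0, 0], "dr": [0, 0, 0]}, {"fingers": -1, "translation": [0, 0, -0.03], "dr": [0, 0, 0]}, {"fingers": -1, "translation": [0, 0, -0.04], "dr": [0, 0, 0]}, {"fingers": -1, "translation": [0, 0, -0.04], "dr": [0, 0, 0]}, {"fingers": -1, "translation": [0, 0, -0.02], "dr": [0, 0, 0]}, {"fingers": -1, "translation": [-0.007, 0, 0], "dr": [0, 6, 0]}, {"fingers": -1, "translation": [-0.009, 0, 0], "dr": [0, 7, 0]}]}}

```text
clock: 23.77
position: [0.4606, 0.1956, 0.1325]
ee_rot: [0.678, 0.682, -0.193, 0.194]
ft_force: [-0.0, -0.9, -0.1]
finger_gap: 0.0872
grasp_force: 0.0
```

```bash
python3 - <<'E'
from h import *
s,g,z=tilt();print(s['ft_force']);r=Rt(90,45)
c=shot('side','side7',crop=(200,150,360,270),scale=4);glasses(c)
plan(np.array([.46,.07,.15]),r)
E
```

```text
clock 23.77 grasp pt [0.4606 0.1982 0.1368] heading 90.33 lean -31.77 ytilt 0.06 gap 0.0872 j [ 0.46  0.67  1.67 -0.55  1.13  0.78]
[-0.00279934 -0.91414385 -0.1407876 ]
rim px [302. 168.] [ 416.  -136.8] [62.2 65.7] 25.8 z [0.053 0.063 0.07 ]
rim px [290. 242.] [463.4 142.9] [55.1  6.2] 0.2 z [0.001 0.006 0.009]
clock 23.82 pos [0.4605 0.1906 0.1363] gap 0.0871 F [-1.5 -4.6  2.9]
rotvec [1.60e-01 7.67e+01 4.00e-02] t in cur axes [-0.1098 -0.0005  0.0517] t in goal axes [-0.0756 -0.0005 -0.095 ] n 11
0 [-0.01, -0.0, 0.0047] [0.01, 6.97, 0.0]
1 [-0.0105, -0.0, 0.0035] [0.01, 6.97, 0.0]
2 [-0.0108, -0.0, 0.0022] [0.01, 6.97, 0.0]
3 [-0.011, -0.0, 0.0008] [0.01, 6.97, 0.0]
4 [-0.011, -0.0, -0.0005] [0.01, 6.97, 0.0]
5 [-0.0109, -0.0, -0.0019] [0.01, 6.97, 0.0]
6 [-0.0106, -0.0, -0.0032] [0.01, 6.97, 0.0]
7 [-0.0101, -0.0, -0.0044] [0.01, 6.97, 0.0]
8 [-0.0095, -0.0, -0.0056] [0.01, 6.97, 0.0]
9 [-0.0087, -0.0, -0.0067] [0.01, 6.97, 0.0]
10 [-0.0079, -0.0, -0.0077] [0.01, 6.97, 0.0]
```

View pics/side7.png

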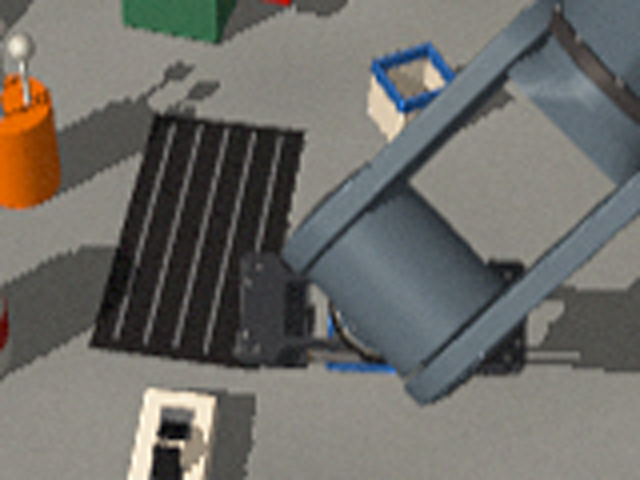

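Side view: the glass lies on its side with its blue rim towards +y at (360,368), mouth at y≈0.145, so its centre is near y≈0.112. Regrasping from the other lean.

{"api": "move_arm", "payload": {"targets": [{"fingers": -1, "translation": [-0.011, 0, 0.004], "dr": [0, 7, 0]}, {"fingers": -1, "translation": [-0.011, 0, 0.003], "dr": [0, 7, 0]}, {"fingers": -1, "translation": [-0.011, 0, 0.002], "dr": [0, 7, 0]}, {"fingers": -1, "translation": [-0.011, 0, 0], "dr": [0, 7, 0]}, {"fingers": -1, "translation": [-0.011, 0, 0], "dr": [0, 7, 0]}, {"fingers": -1, "translation": [-0.011, 0, -0.002], "dr": [0, 7, 0]}, {"fingers": -1, "translation": [-0.011, 0, -0.003], "dr": [0, 7, 0]}, {"fingers": -1, "translation": [-0.01, 0, -0.004], "dr": [0, 7, 0]}]}}

```text
clock: 24.48
position: [0.458, 0.1109, 0.1452]
ee_rot: [0.697, 0.697, 0.116, -0.123]
ft_force: [-0.1, -0.2, -1.7]
finger_gap: 0.0871
grasp_force: 0.0
```

{"api": "move_arm", "payload": {"targets": [{"fingers": -1, "translation": [-0.01, 0, -0.006], "dr": [0, 7, 0]}, {"fingers": -1, "translation": [-0.009, 0, -0.007], "dr": [0, 7, 0]}, {"fingers": -1, "translation": [-0.008, 0, -0.008], "dr": [0, 6.7, 0]}, {"fingers": -1, "translation": [0, 0, 0], "dr": [0, 0, 0]}, {"fingers": -1, "translation": [0, 0, 0], "dr": [0, 0, 0]}, {"fingers": -1, "translation": [0, 0, 0], "dr": [0, 0, 0]}]}}

```text
clock: 24.98
position: [0.4576, 0.0776, 0.151]
ee_rot: [0.666, 0.663, 0.236, -0.246]
ft_force: [0.3, 0.2, 0.7]
finger_gap: 0.0872
grasp_force: 0.0
```

```bash
python3 - <<'E'
from h import *
s,g,z=tilt();r=Rt(90,45)
c=shot('side','side8');glasses(c)
plan(np.array([.46,.111,.031])+.005*r.as_matrix()[:,2],r)
E
```

```text
clock 24.98 grasp pt [0.4576 0.0744 0.1548] heading 90.09 lean 39.87 ytilt -0.82 gap 0.0872 j [-0.47  0.6   1.94  0.69  1.1  -0.94]
rim px [291. 235.] [460.6 125. ] [43.2 60.4] 89.3 z [0.003 0.029 0.064]
clock 25.03 pos [0.4574 0.0783 0.1512] gap 0.087 F [-0.2  0.1  0.2]
rotvec [-0.69  5.14 -0.4 ] t in cur axes [-0.0515  0.0044  0.1182] t in goal axes [-0.0619  0.0026  0.1131] n 4
0 [-0.0129, 0.0011, 0.0295] [-0.17, 1.29, -0.1]
1 [-0.0135, 0.001, 0.0293] [-0.17, 1.29, -0.1]
2 [-0.0142, 0.0009, 0.0289] [-0.17, 1.29, -0.1]
3 [-0.0148, 0.0008, 0.0286] [-0.17, 1.29, -0.1]
```

{"api": "move_arm", "payload": {"targets": [{"fingers": -1, "translation": [-0.009, 0.001, 0.02], "dr": [-0.2, 1.3, -0.1]}, {"fingers": -1, "translation": [-0.009, 0.001, 0.02], "dr": [-0.2, 1.3, -0.1]}, {"fingers": -1, "translation": [-0.009, 0.001, 0.02], "dr": [-0.2, 1.3, -0.1]}, {"fingers": -1, "translation": [-0.009, 0, 0.02], "dr": [-0.1, 1.2, -0.1]}, {"fingers": -1, "translation": [-0.009, 0, 0.018], "dr": [0, 0, 0]}, {"fingers": -1, "translation": [-0.01, 0, 0.018], "dr": [0, 0, 0]}, {"fingers": 0, "translation": [0, 0, 0], "dr": [0, 0, 0]}, {"fingers": 1, "translation": [0, 0, 0], "dr": [0, 0, 0]}]}}

```text
clock: 25.7
position: [0.4596, 0.1177, 0.0287]
ee_rot: [0.653, 0.654, 0.27, -0.271]
ft_force: [0.1, -0.0, 0.1]
finger_gap: 0.0801
grasp_force: 0.0
```

{"api": "move_arm", "payload": {"targets": [{"fingers": 1, "translation": [0, 0, 0], "dr": [0, 0, 0]}, {"fingers": 1, "translation": [0, 0, 0], "dr": [0, 0, 0]}, {"fingers": 1, "translation": [0, 0, 0], "dr": [0, 0, 0]}, {"fingers": 1, "translation": [0, 0, 0], "dr": [0, 0, 0]}, {"fingers": 1, "translation": [0, 0, 0], "dr": [0, 0, 0]}]}}

```text
clock: 26.12
position: [0.461, 0.1156, 0.0295]
ee_rot: [0.654, 0.653, 0.272, -0.27]
ft_force: [1.3, -1.7, 6.6]
finger_gap: 0.0601
grasp_force: 20.0
```

```bash
python3 - <<'E'
from h import *
s,g,z=tilt();print(s['ft_force'],s['grasp_force'])
E
```

```text
clock 26.12 grasp pt [0.4609 0.1121 0.0331] heading 89.88 lean 45.02 ytilt 0.13 gap 0.0601 j [-0.43  0.89  1.97  0.93  0.93 -1.26]
[ 1.28053713 -1.74208778  6.58590284] 19.99269022140652
```

{"api": "move_arm", "payload": {"targets": [{"fingers": 1, "translation": [0.028, 0, -0.028], "dr": [0, 0, 0]}, {"fingers": 1, "translation": [0.028, 0, -0.028], "dr": [0, 0, 0]}, {"fingers": 1, "translation": [0, 0, 0], "dr": [0, -6, 0]}, {"fingers": 1, "translation": [0, 0, 0], "dr": [0, -6, 0]}, {"fingers": 1, "translation": [0, 0, 0], "dr": [0, -6, 0]}, {"fingers": 1, "translation": [0, 0, 0], "dr": [0, -6, 0]}, {"fingers": 1, "translation": [0, 0, 0], "dr": [0, -6, 0]}, {"fingers": 1, "translation": [0, 0, 0], "dr": [0, -6, 0]}]}}

```text
clock: 26.78
position: [0.4607, 0.1154, 0.1083]
ee_rot: [0.706, 0.704, 0.055, -0.053]
ft_force: [-0.1, -1.0, -1.8]
finger_gap: 0.0598
grasp_force: 20.0
```

{"api": "move_arm", "payload": {"targets": [{"fingers": 1, "translation": [0, 0.02, 0], "dr": [0, -6, 0]}, {"fingers": 1, "translation": [0, 0.02, 0], "dr": [0, -6, 0]}, {"fingers": 1, "translation": [0, 0.02, 0], "dr": [0, -6, 0]}, {"fingers": 1, "translation": [0, 0.02, 0], "dr": [0, -6, 0]}, {"fingers": 1, "translation": [0, 0.02, 0], "dr": [0, -6, 0]}, {"fingers": 1, "translation": [0, 0.02, 0], "dr": [0, -6, 0]}, {"fingers": 1, "translation": [0, 0.015, 0], "dr": [0, -6, 0]}, {"fingers": 1, "translation": [0, 0.01, 0], "dr": [0, -6, 0]}]}}

```text
clock: 27.45
position: [0.6051, 0.1161, 0.1076]
ee_rot: [0.668, 0.667, -0.232, 0.234]
ft_force: [-1.3, -0.1, -1.4]
finger_gap: 0.0599
grasp_force: 20.0
```

{"api": "move_arm", "payload": {"targets": [{"fingers": 1, "translation": [0, 0, 0], "dr": [0, -6, 0]}, {"fingers": 1, "translation": [0, 0, 0], "dr": [0, 0, 0]}, {"fingers": 1, "translation": [0, 0, 0], "dr": [0, 0, 0]}, {"fingers": 1, "translation": [0, 0, 0], "dr": [0, 0, 0]}]}}

```text
clock: 27.78
position: [0.6025, 0.115, 0.107]
ee_rot: [0.656, 0.655, -0.267, 0.265]
ft_force: [-0.1, 0.4, -1.7]
finger_gap: 0.0598
grasp_force: 20.0
```

```bash
python3 - <<'E'
from h import *
s,g,z=tilt();r=Rt(90,-45)
plan(np.array([.608,.092,.039])+.005*r.as_matrix()[:,2],r)
E
```

```text
clock 27.78 grasp pt [0.6026 0.1185 0.1106] heading 89.88 lean -44.17 ytilt -0.12 gap 0.0598 j [ 0.32  0.86  1.41 -0.76  1.27  0.71]
clock 27.78 pos [0.6025 0.115  0.107 ] gap 0.0598 F [-0.1  0.4 -1.7]
rotvec [-0.17 -0.83 -0.  ] t in cur axes [0.0308 0.0057 0.0698] t in goal axes [0.0318 0.0055 0.0694] n 2
0 [0.0154, 0.0028, 0.0349] [-0.08, -0.41, -0.0]
1 [0.0157, 0.0028, 0.0348] [-0.08, -0.41, -0.0]
```

{"api": "move_arm", "payload": {"targets": [{"fingers": 1, "translation": [0.007, 0.002, 0.017], "dr": [0, -0.8, 0]}, {"fingers": 1, "translation": [0.007, 0.002, 0.016], "dr": [0, 0, 0]}, {"fingers": 1, "translation": [0.007, 0.001, 0.014], "dr": [0, 0, 0]}, {"fingers": 1, "translation": [0.006, 0, 0.012], "dr": [0, 0, 0]}, {"fingers": 1, "translation": [0.004, 0, 0.01], "dr": [0, 0, 0]}, {"fingers": 1, "translation": [0, 0, 0], "dr": [0, 0, 0]}, {"fingers": 1, "translation": [0, 0, 0], "dr": [0, 0, 0]}]}}

```text
clock: 28.37
position: [0.6078, 0.0882, 0.0359]
ee_rot: [0.654, 0.653, -0.272, 0.27]
ft_force: [-0.1, 0.3, -1.8]
finger_gap: 0.0599
grasp_force: 20.0
```

{"api": "move_arm", "payload": {"targets": [{"fingers": 0, "translation": [0, 0, 0], "dr": [0, 0, 0]}, {"fingers": -1, "translation": [0, 0, 0], "dr": [0, 0, 0]}, {"fingers": -1, "translation": [0, 0, 0], "dr": [0, 0, 0]}, {"fingers": -1, "translation": [0, 0, 0], "dr": [0, 0, 0]}, {"fingers": -1, "translation": [0, 0, -0.025], "dr": [0, 0, 0]}, {"fingers": -1, "translation": [0, 0, -0.035], "dr": [0, 0, 0]}, {"fingers": -1, "translation": [-0.01, 0, -0.035], "dr": [0, 0, 0]}, {"fingers": -1, "translation": [-0.02, 0, -0.03], "dr": [0, 0, 0]}]}}

```text
clock: 29.03
position: [0.6077, 0.1585, 0.1464]
ee_rot: [0.653, 0.654, -0.272, 0.27]
ft_force: [1.2, -0.3, -0.1]
finger_gap: 0.0862
grasp_force: 0.0
```

```bash
python3 - <<'E'
from h import *
s,g,z=tilt()
c=shot('side','side9',crop=(190,130,350,270),scale=4);glasses(c)
plan(np.array([.53,.17,.20]),Rt(86))
E
```

```text
clock 29.03 grasp pt [0.6077 0.162  0.1499] heading 90.05 lean -45.06 ytilt -0.13 gap 0.0862 j [ 0.38  0.84  1.32 -0.73  1.4   0.67]
clock 29.08 pos [0.6116 0.1598 0.1553] gap 0.0865 F [ 1.5 -0.   4.5]
rotvec [ 2.22 44.95  3.65] t in cur axes [-0.025  -0.081  -0.0396] t in goal axes [ 0.0045 -0.0821 -0.0447] n 7
0 [-0.0036, -0.0116, -0.0057] [0.32, 6.42, 0.52]
1 [-0.003, -0.0116, -0.006] [0.32, 6.42, 0.52]
2 [-0.0024, -0.0116, -0.0062] [0.32, 6.42, 0.52]
3 [-0.0018, -0.0116, -0.0064] [0.32, 6.42, 0.52]
4 [-0.0012, -0.0116, -0.0065] [0.32, 6.42, 0.52]
5 [-0.0006, -0.0117, -0.0065] [0.32, 6.42, 0.52]
6 [0.0, -0.0117, -0.0065] [0.32, 6.42, 0.52]
```

View pics/side9.png

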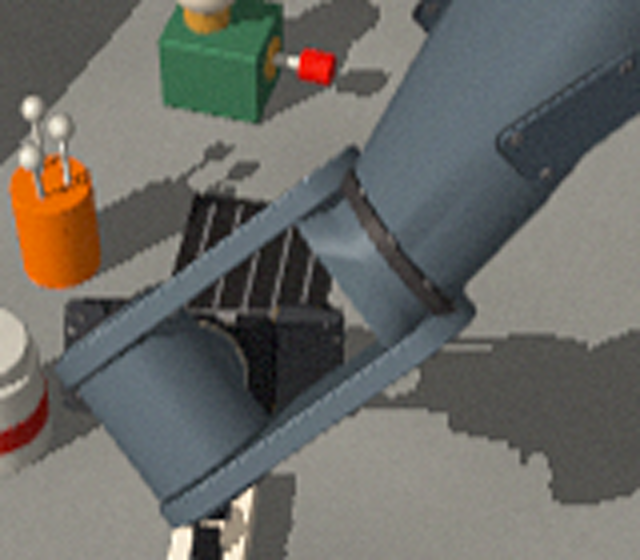

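{"api": "move_arm", "payload": {"targets": [{"fingers": 1, "translation": [0, 0, -0.006], "dr": [0.3, 6.4, 0.5]}, {"fingers": 1, "translation": [0, 0, -0.006], "dr": [0.3, 6.4, 0.5]}, {"fingers": 1, "translation": [0, 0, 0], "dr": [0.3, 6.4, 0.5]}, {"fingers": 1, "translation": [0, 0, 0], "dr": [0.3, 6.4, 0.5]}, {"fingers": 1, "translation": [0, 0, 0], "dr": [0.3, 6.4, 0.5]}, {"fingers": 1, "translation": [0, 0, 0], "dr": [0.3, 6.4, 0.5]}, {"fingers": 1, "translation": [0, 0, 0], "dr": [0.3, 6.4, 0.5]}, {"fingers": 1, "translation": [0, 0, 0], "dr": [0, 0, 0]}]}}

```text
clock: 29.75
position: [0.6089, 0.1603, 0.1562]
ee_rot: [0.733, 0.68, -0.005, -0.002]
ft_force: [0.6, -1.3, 0.5]
finger_gap: 0.0415
grasp_force: 0.0
```

{"api": "move_arm", "payload": {"targets": [{"fingers": 1, "translation": [0, 0, 0], "dr": [0, 0, 0]}, {"fingers": 1, "translation": [0, 0, 0], "dr": [0, 0, 0]}, {"fingers": 1, "translation": [0, 0, 0], "dr": [0, 0, 0]}, {"fingers": 1, "translation": [0, 0, 0], "dr": [0, 0, 0]}]}}

```text
clock: 30.08
position: [0.608, 0.1655, 0.1545]
ee_rot: [0.731, 0.683, -0.006, -0.002]
ft_force: [-0.0, 0.2, -0.2]
finger_gap: 0.0147
grasp_force: 0.0
```

```bash
python3 - <<'E'
from h import *
s,g,z=tilt()
plan(np.array([.603,.19,.0715]),Rt(86))
E
```

```text
clock 30.08 grasp pt [0.6081 0.1656 0.1595] heading 86.12 lean -0.35 ytilt -0.65 gap 0.0147 j [ 0.09  0.64  1.48 -0.    1.04  0.16]
clock 30.08 pos [0.608  0.1655 0.1545] gap 0.0147 F [-0.   0.2 -0.2]
rotvec [-0.64  0.35  0.12] t in cur axes [ 0.0246 -0.0057  0.083 ] t in goal axes [ 0.0241 -0.0067  0.083 ] n 3
0 [0.0082, -0.0019, 0.0277] [-0.21, 0.12, 0.04]
1 [0.0081, -0.002, 0.0277] [-0.21, 0.12, 0.04]
2 [0.0081, -0.0021, 0.0277] [-0.21, 0.12, 0.04]
```

{"api": "move_arm", "payload": {"targets": [{"fingers": 1, "translation": [0.012, -0.003, 0.01], "dr": [-0.6, 0.3, 0]}, {"fingers": 1, "translation": [0.012, -0.003, 0.02], "dr": [0, 0, 0]}, {"fingers": 1, "translation": [0, 0, 0.025], "dr": [0, 0, 0]}, {"fingers": 1, "translation": [0, 0, 0.02], "dr": [0, 0, 0]}, {"fingers": 1, "translation": [0, 0, 0.008], "dr": [0, 0, 0]}, {"fingers": 1, "translation": [0, 0, 0], "dr": [0, 0, 0]}, {"fingers": 1, "translation": [0, 0, 0], "dr": [0, 0, 0]}, {"fingers": 1, "translation": [0, 0, 0], "dr": [0, 0, 0]}]}}

```text
clock: 30.75
position: [0.6049, 0.1889, 0.073]
ee_rot: [0.731, 0.682, 0.001, 0.001]
ft_force: [0.3, -0.2, 0.1]
finger_gap: 0.0
grasp_force: 0.0
```

{"api": "move_arm", "payload": {"targets": [{"fingers": 1, "translation": [0.006, 0, 0], "dr": [0, 0, 0]}, {"fingers": 1, "translation": [0.01, 0, 0], "dr": [0, 0, 0]}, {"fingers": 1, "translation": [0.01, 0, 0], "dr": [0, 0, 0]}, {"fingers": 1, "translation": [0.01, 0, 0], "dr": [0, 0, 0]}, {"fingers": 1, "translation": [0.01, 0, 0], "dr": [0, 0, 0]}, {"fingers": 1, "translation": [0.01, 0.001, 0], "dr": [0, 0, 0]}, {"fingers": 1, "translation": [0.01, 0, 0], "dr": [0, 0, 0]}, {"fingers": 1, "translation": [0.01, 0, 0], "dr": [0, 0, 0]}]}}

```text
clock: 31.42
position: [0.6103, 0.2654, 0.0719]
ee_rot: [0.731, 0.682, 0.0, -0.0]
ft_force: [0.3, -1.9, -0.9]
finger_gap: 0.0006
grasp_force: 0.0
```

Height is holding at 0.072, so I'll continue the slow sweep.

{"api": "move_arm", "payload": {"targets": [{"fingers": 1, "translation": [0.01, 0, 0], "dr": [0, 0, 0]}, {"fingers": 1, "translation": [0.01, 0, 0], "dr": [0, 0, 0]}, {"fingers": 1, "translation": [0.01, 0, 0], "dr": [0, 0, 0]}, {"fingers": 1, "translation": [0.01, 0.001, 0], "dr": [0, 0, 0]}, {"fingers": 1, "translation": [0.01, 0, 0], "dr": [0, 0, 0]}, {"fingers": 1, "translation": [0.01, 0, 0], "dr": [0, 0, 0]}, {"fingers": 1, "translation": [0.01, 0, 0], "dr": [0, 0, 0]}, {"fingers": 1, "translation": [0.01, 0, 0], "dr": [0, 0, 0]}]}}

```text
clock: 32.08
position: [0.6169, 0.3449, 0.0719]
ee_rot: [0.731, 0.682, 0.0, -0.0]
ft_force: [0.2, -0.9, 0.1]
finger_gap: 0.0007
grasp_force: 0.0
```

{"api": "move_arm", "payload": {"targets": [{"fingers": 1, "translation": [0.01, 0, 0], "dr": [0, 0, 0]}, {"fingers": 1, "translation": [0.01, 0, 0], "dr": [0, 0, 0]}, {"fingers": 1, "translation": [0.01, 0, 0], "dr": [0, 0, 0]}, {"fingers": 1, "translation": [0.01, 0, 0], "dr": [0, 0, 0]}, {"fingers": 1, "translation": [0.008, 0, 0], "dr": [0, 0, 0]}, {"fingers": 1, "translation": [0, 0, 0], "dr": [0, 0, 0]}, {"fingers": 1, "translation": [0, 0, -0.02], "dr": [0, 0, 0]}, {"fingers": 1, "translation": [0, 0, -0.04], "dr": [0, 0, 0]}]}}

```text
clock: 32.75
position: [0.616, 0.3898, 0.1259]
ee_rot: [0.731, 0.682, -0.007, -0.002]
ft_force: [0.9, 0.2, -0.4]
finger_gap: 0.0007
grasp_force: 0.0
```

```bash
python3 - <<'E'
from h import *
s,g,z=tilt()
plan(np.array([.45,.10,.22]),Rt(27))
E
```

```text
clock 32.75 grasp pt [0.6161 0.3899 0.1309] heading 85.99 lean -0.38 ytilt -0.71 gap 0.0007 j [ 0.41  0.79  1.22 -0.    1.15  0.48]
clock 32.75 pos [0.616  0.3898 0.1259] gap 0.0007 F [ 0.9  0.2 -0.4]
rotvec [-0.46  0.71 58.99] t in cur axes [-0.3013 -0.1465 -0.0903] t in goal axes [-0.2795  0.1829 -0.0941] n 9
0 [-0.0335, -0.0163, -0.01] [-0.05, 0.08, 6.55]
1 [-0.0351, -0.0123, -0.0101] [-0.05, 0.08, 6.55]
2 [-0.0363, -0.0082, -0.0102] [-0.05, 0.08, 6.55]
3 [-0.037, -0.004, -0.0102] [-0.05, 0.08, 6.55]
4 [-0.0372, 0.0002, -0.0103] [-0.05, 0.08, 6.55]
5 [-0.0369, 0.0045, -0.0103] [-0.05, 0.08, 6.55]
6 [-0.0361, 0.0086, -0.0104] [-0.05, 0.08, 6.55]
7 [-0.0349, 0.0127, -0.0104] [-0.05, 0.08, 6.55]
8 [-0.0332, 0.0166, -0.0104] [-0.05, 0.08, 6.55]
```

{"api": "move_arm", "payload": {"targets": [{"fingers": -1, "translation": [-0.033, -0.016, -0.015], "dr": [0, 0, 6.55]}, {"fingers": -1, "translation": [-0.035, -0.012, -0.015], "dr": [0, 0, 6.55]}, {"fingers": -1, "translation": [-0.036, -0.008, -0.015], "dr": [0, 0, 6.55]}, {"fingers": -1, "translation": [-0.037, -0.004, -0.015], "dr": [0, 0, 6.55]}, {"fingers": -1, "translation": [-0.037, 0, -0.01], "dr": [0, 0, 6.55]}, {"fingers": -1, "translation": [-0.037, 0.004, -0.01], "dr": [0, 0, 6.55]}, {"fingers": -1, "translation": [-0.036, 0.009, -0.01], "dr": [0, 0, 6.55]}, {"fingers": -1, "translation": [-0.035, 0.013, 0], "dr": [0, 0, 6.55]}]}}

```text
clock: 33.42
position: [0.473, 0.1331, 0.2239]
ee_rot: [0.958, 0.286, 0.002, 0.001]
ft_force: [1.4, -1.2, 0.1]
finger_gap: 0.0461
grasp_force: 0.0
```

{"api": "move_arm", "payload": {"targets": [{"fingers": -1, "translation": [-0.033, 0.017, 0], "dr": [0, 0, 6.55]}, {"fingers": -1, "translation": [0, 0, 0], "dr": [0, 0, 0]}, {"fingers": -1, "translation": [0, 0, 0], "dr": [0, 0, 0]}, {"fingers": -1, "translation": [0, 0, 0], "dr": [0, 0, 0]}]}}

```text
clock: 33.75
position: [0.4556, 0.1021, 0.2224]
ee_rot: [0.972, 0.234, 0.001, -0.0]
ft_force: [0.2, -0.4, -1.0]
finger_gap: 0.0725
grasp_force: 0.0
```

```bash
python3 - <<'E'
from h import *
s,g,z=tilt()
c=shot('top','top10',crop=(130,110,370,270),scale=3);glasses(c)
W=cloud(c);m=(W[...,2]>.055)&(W[...,2]<.085)&(W[...,0]>.52)&(W[...,0]<.68)&(W[...,1]>-.12)&(W[...,1]<.15)
p=W[m];print(len(p),cv2.minAreaRect((p[:,:2]*1000).astype(np.float32)) if len(p) else 0, np.median(p[:,2]))
plan(np.array([.4155,-.136,.15]),Rt(26))
E
```

```text
clock 33.75 grasp pt [0.4556 0.1021 0.2274] heading 27.02 lean 0.09 ytilt 0.01 gap 0.0725 j [-0.02  0.34  1.83  0.    0.97  1.08]
rim px [291. 228.] [ 415.6 -135.7] [59.3 59.7] 26.8 z [0.036 0.065 0.073]
273 ((608.5370483398438, 90.36068725585938), (60.68462371826172, 60.607975006103516), 89.89898681640625) 0.06929823445252103
clock 33.8 pos [0.4559 0.1026 0.2222] gap 0.0766 F [ 0.  -0.1 -0.1]
rotvec [ 0.01 -0.09  1.08] t in cur axes [-0.1447  0.194   0.0721] t in goal axes [-0.1409  0.1967  0.0722] n 7
0 [-0.0207, 0.0277, 0.0103] [0.0, -0.01, 0.15]
1 [-0.0206, 0.0278, 0.0103] [0.0, -0.01, 0.15]
2 [-0.0205, 0.0278, 0.0103] [0.0, -0.01, 0.15]
3 [-0.0204, 0.0279, 0.0103] [0.0, -0.01, 0.15]
4 [-0.0204, 0.0279, 0.0103] [0.0, -0.01, 0.15]
5 [-0.0203, 0.028, 0.0103] [0.0, -0.01, 0.15]
6 [-0.0202, 0.028, 0.0103] [0.0, -0.01, 0.15]
```

View pics/top10.png

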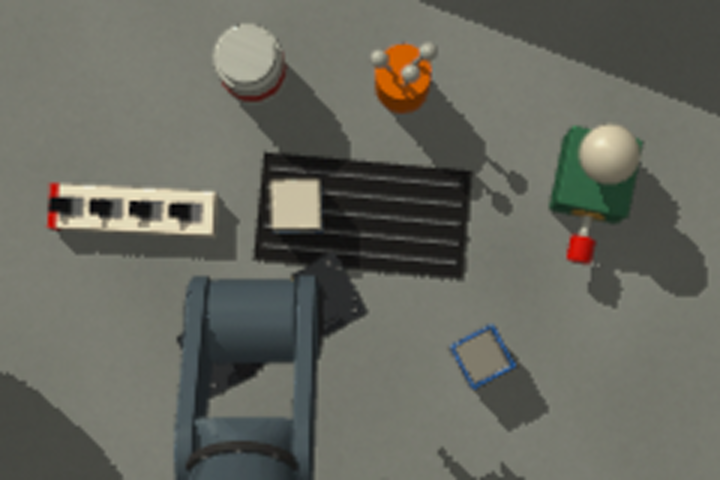

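Top view: glass 2 stands mouth-down on the mat at (297,204), base up at z=0.069. All four toggles lean towards the red end. Glass 1 is unmoved at (483,357).

{"api": "move_arm", "payload": {"squeeze": 20, "targets": [{"fingers": -1, "translation": [-0.021, 0.028, 0.01], "dr": [0, 0, 0.1]}, {"fingers": -1, "translation": [-0.021, 0.028, 0.01], "dr": [0, 0, 0.1]}, {"fingers": -1, "translation": [-0.021, 0.028, 0.01], "dr": [0, 0, 0.1]}, {"fingers": -1, "translation": [-0.02, 0.028, 0.01], "dr": [0, 0, 0.1]}, {"fingers": -1, "translation": [-0.02, 0.028, 0.01], "dr": [0, 0, 0.1]}, {"fingers": -1, "translation": [-0.02, 0.028, 0.01], "dr": [0, 0, 0.1]}, {"fingers": -1, "translation": [-0.02, 0.027, 0.012], "dr": [0, 0, 0.1]}, {"fingers": -1, "translation": [0, 0, 0], "dr": [0, 0, 0]}]}}

```text
clock: 34.47
position: [0.4163, -0.1412, 0.1483]
ee_rot: [0.974, 0.226, 0.0, 0.001]
ft_force: [0.5, 0.7, -0.9]
finger_gap: 0.0871
grasp_force: 0.0
```

{"api": "move_arm", "payload": {"targets": [{"fingers": -1, "translation": [0, 0, 0], "dr": [0, 0, 0]}, {"fingers": -1, "translation": [0, 0, 0], "dr": [0, 0, 0]}, {"fingers": -1, "translation": [0, 0, 0], "dr": [0, 0, 0]}]}}

```text
clock: 34.72
position: [0.4153, -0.1349, 0.15]
ee_rot: [0.973, 0.229, -0.0, -0.0]
ft_force: [0.3, 0.3, 0.1]
finger_gap: 0.087
grasp_force: 0.0
```

```bash
python3 - <<'E'
from h import *
s,g,z=tilt()
c=shot('wrist','w11');glasses(c);glasses(shot('side','side11'))
plan(np.array([.4155,-.136,.036]),Rt(26.3))
E
```

```text
clock 34.72 grasp pt [ 0.4153 -0.1349  0.155 ] heading 26.48 lean 0.01 ytilt -0.04 gap 0.087 j [-0.57  0.43  1.98  0.    0.73  0.54]
rim px [262. 201.] [ 401.6 -140.3] [88.1 68.3] 26.6 z [0.053 0.065 0.067]
rim px [303. 169.] [ 415.3 -137.8] [62.1 63.1] 24.2 z [0.053 0.062 0.069]
rim px [246. 233.] [609.5 118.3] [59.5  7.7] 0.3 z [0.005 0.01  0.016]
clock 34.82 pos [ 0.4153 -0.1349  0.1502] gap 0.087 F [-0.1  0.3  0.1]
rotvec [-0.   -0.02  0.2 ] t in cur axes [-0.0003  0.0011  0.1142] t in goal axes [-0.0003  0.0011  0.1142] n 3
0 [-0.0001, 0.0004, 0.0381] [-0.0, -0.01, 0.07]
1 [-0.0001, 0.0004, 0.0381] [-0.0, -0.01, 0.07]
2 [-0.0001, 0.0004, 0.0381] [-0.0, -0.01, 0.07]
```

{"api": "move_arm", "payload": {"targets": [{"fingers": -1, "translation": [0, 0.001, 0.025], "dr": [0, 0, 0]}, {"fingers": -1, "translation": [0, 0, 0.025], "dr": [0, 0, 0]}, {"fingers": -1, "translation": [0, 0, 0.025], "dr": [0, 0, 0]}, {"fingers": -1, "translation": [0, 0, 0.025], "dr": [0, 0, 0]}, {"fingers": -1, "translation": [0, 0, 0.014], "dr": [0, 0, 0]}, {"fingers": -1, "translation": [0, 0, 0], "dr": [0, 0, 0]}, {"fingers": 0, "translation": [0, 0, 0], "dr": [0, 0, 0]}, {"fingers": 1, "translation": [0, 0, 0], "dr": [0, 0, 0]}]}}

```text
clock: 35.48
position: [0.4159, -0.1369, 0.0366]
ee_rot: [0.974, 0.228, 0.0, 0.0]
ft_force: [-0.3, 0.4, -0.7]
finger_gap: 0.0801
grasp_force: 0.0
```

{"api": "move_arm", "payload": {"targets": [{"fingers": 1, "translation": [0, 0, 0], "dr": [0, 0, 0]}, {"fingers": 1, "translation": [0, 0, 0], "dr": [0, 0, 0]}, {"fingers": 1, "translation": [0, 0, 0], "dr": [0, 0, 0]}, {"fingers": 1, "translation": [0, 0, 0], "dr": [0, 0, 0]}, {"fingers": 1, "translation": [0, 0, 0], "dr": [0, 0, 0]}, {"fingers": 1, "translation": [0, 0, 0], "dr": [0, 0, 0]}]}}

```text
clock: 35.98
position: [0.4154, -0.1371, 0.0367]
ee_rot: [0.974, 0.228, 0.0, 0.0]
ft_force: [0.1, 1.8, 6.5]
finger_gap: 0.0596
grasp_force: 20.0
```

{"api": "move_arm", "payload": {"targets": [{"fingers": 1, "translation": [0, 0, -0.02], "dr": [0, 0, 0]}, {"fingers": 1, "translation": [0, 0, -0.02], "dr": [0, 0, 0]}, {"fingers": 1, "translation": [0.02, -0.02, 0], "dr": [0, 0, 5.3]}, {"fingers": 1, "translation": [0.018, -0.022, 0], "dr": [0, 0, 5.3]}, {"fingers": 1, "translation": [0.016, -0.024, 0], "dr": [0, 0, 5.3]}, {"fingers": 1, "translation": [0.014, -0.025, 0], "dr": [0, 0, 5.3]}, {"fingers": 1, "translation": [0.012, -0.026, 0], "dr": [0, 0, 5.3]}, {"fingers": 1, "translation": [0, 0, 0], "dr": [0, 0, 0]}]}}

```text
clock: 36.65
position: [0.462, 0.0016, 0.0761]
ee_rot: [1.0, -0.001, 0.001, -0.0]
ft_force: [0.8, 0.9, -1.7]
finger_gap: 0.0601
grasp_force: 20.0
```

{"api": "move_arm", "payload": {"targets": [{"fingers": 1, "translation": [0, 0, 0], "dr": [0, 0, 0]}, {"fingers": 1, "translation": [0, 0, 0], "dr": [0, 0, 0]}, {"fingers": 1, "translation": [0, 0, 0], "dr": [0, 0, 0]}]}}

```text
clock: 36.9
position: [0.4606, -0.0026, 0.0758]
ee_rot: [1.0, -0.002, -0.0, -0.0]
ft_force: [-0.2, -0.8, -1.6]
finger_gap: 0.0601
grasp_force: 20.0
```

```bash
python3 - <<'E'
from h import *
s,g,z=tilt()
plan(np.array([.46,.0,.037]),Rt(0))
E
```

```text
clock 36.9 grasp pt [ 0.4606 -0.0026  0.0808] heading -0.19 lean -0.04 ytilt -0.01 gap 0.0601 j [-0.25  0.6   1.97  0.    0.57  1.32]
clock 36.9 pos [ 0.4606 -0.0026  0.0758] gap 0.0601 F [-0.2 -0.8 -1.6]
rotvec [-0.01  0.04 -0.19] t in cur axes [-0.0005 -0.0026  0.0388] t in goal axes [-0.0006 -0.0026  0.0388] n 1
0 [-0.0005, -0.0026, 0.0388] [-0.01, 0.04, -0.19]
```

{"api": "move_arm", "payload": {"targets": [{"fingers": 1, "translation": [0, -0.002, 0.015], "dr": [0, 0, 0]}, {"fingers": 1, "translation": [0, 0, 0.014], "dr": [0, 0, 0]}, {"fingers": 1, "translation": [0, 0, 0.009], "dr": [0, 0, 0]}, {"fingers": 1, "translation": [0, 0, 0], "dr": [0, 0, 0]}, {"fingers": 1, "translation": [0, 0, 0], "dr": [0, 0, 0]}, {"fingers": -1, "translation": [0, 0, 0], "dr": [0, 0, 0]}, {"fingers": -1, "translation": [0, 0, 0], "dr": [0, 0, 0]}, {"fingers": -1, "translation": [0, 0, 0], "dr": [0, 0, 0]}]}}

```text
clock: 37.57
position: [0.4613, -0.0001, 0.0385]
ee_rot: [1.0, -0.002, 0.001, -0.0]
ft_force: [0.1, -0.2, 0.3]
finger_gap: 0.0724
grasp_force: 0.0
```

{"api": "move_arm", "payload": {"targets": [{"fingers": -1, "translation": [0, 0, 0], "dr": [0, 0, 0]}, {"fingers": -1, "translation": [0, 0, -0.03], "dr": [0, 0, 0]}, {"fingers": -1, "translation": [0, 0, -0.04], "dr": [0, 0, 0]}, {"fingers": -1, "translation": [0, 0, -0.04], "dr": [0, 0, 0]}, {"fingers": -1, "translation": [0, 0, -0.02], "dr": [0, 0, 0]}, {"fingers": -1, "translation": [0, 0, 0], "dr": [0, 0, 0]}, {"fingers": -1, "translation": [0, 0, 0], "dr": [0, 0, 0]}]}}

```text
clock: 38.15
position: [0.4617, 0.0, 0.1693]
ee_rot: [1.0, -0.001, 0.002, 0.0]
ft_force: [-0.1, -0.3, -0.4]
finger_gap: 0.087
grasp_force: 0.0
```

```bash
python3 - <<'E'
from h import *
s,g,z=tilt()
plan(np.array([.46,-.04,.17]),Rt(90,45))
E
```

```text
clock 38.15 grasp pt [0.4617 0.     0.1743] heading -0.15 lean 0.21 ytilt 0.04 gap 0.087 j [-0.24  0.42  1.9   0.    0.82  1.33]
clock 38.15 pos [0.4617 0.     0.1693] gap 0.087 F [-0.1 -0.3 -0.4]
rotvec [ 35.41  35.01 -84.98] t in cur axes [-0.0016  0.04   -0.0007] t in goal axes [-0.0278 -0.0017 -0.0288] n 15
0 [-0.0001, 0.0027, -0.0] [2.36, 2.33, -5.67]
1 [-0.0004, 0.0026, -0.0002] [2.36, 2.33, -5.67]
2 [-0.0006, 0.0026, -0.0003] [2.36, 2.33, -5.67]
3 [-0.0008, 0.0025, -0.0004] [2.36, 2.33, -5.67]
4 [-0.0011, 0.0024, -0.0006] [2.36, 2.33, -5.67]
5 [-0.0013, 0.0022, -0.0007] [2.36, 2.33, -5.67]
6 [-0.0015, 0.0021, -0.0009] [2.36, 2.33, -5.67]
7 [-0.0016, 0.0019, -0.001] [2.36, 2.33, -5.67]
8 [-0.0017, 0.0017, -0.0011] [2.36, 2.33, -5.67]
9 [-0.0018, 0.0014, -0.0013] [2.36, 2.33, -5.67]
10 [-0.0019, 0.0012, -0.0014] [2.36, 2.33, -5.67]
11 [-0.002, 0.0009, -0.0015] [2.36, 2.33, -5.67]
12 [-0.002, 0.0007, -0.0016] [2.36, 2.33, -5.67]
13 [-0.002, 0.0004, -0.0018] [2.36, 2.33, -5.67]
14 [-0.0019, 0.0002, -0.0018] [2.36, 2.33, -5.67]
```

{"api": "move_arm", "payload": {"targets": [{"fingers": -1, "translation": [0, 0.003, 0], "dr": [2.36, 2.33, -5.67]}, {"fingers": -1, "translation": [0, 0.003, 0], "dr": [2.36, 2.33, -5.67]}, {"fingers": -1, "translation": [-0.001, 0.003, 0], "dr": [2.36, 2.33, -5.67]}, {"fingers": -1, "translation": [-0.001, 0.002, 0], "dr": [2.36, 2.33, -5.67]}, {"fingers": -1, "translation": [-0.001, 0.002, -0.001], "dr": [2.36, 2.33, -5.67]}, {"fingers": -1, "translation": [-0.001, 0.002, -0.001], "dr": [2.36, 2.33, -5.67]}, {"fingers": -1, "translation": [-0.002, 0.002, -0.001], "dr": [2.36, 2.33, -5.67]}, {"fingers": -1, "translation": [-0.002, 0.002, -0.001], "dr": [2.36, 2.33, -5.67]}]}}

```text
clock: 38.82
position: [0.4569, -0.0191, 0.1668]
ee_rot: [0.912, 0.353, 0.144, -0.151]
ft_force: [0.1, -0.1, 0.5]
finger_gap: 0.0871
grasp_force: 0.0
```

{"api": "move_arm", "payload": {"targets": [{"fingers": -1, "translation": [-0.002, 0.002, -0.001], "dr": [2.36, 2.33, -5.67]}, {"fingers": -1, "translation": [-0.002, 0.001, -0.001], "dr": [2.36, 2.33, -5.67]}, {"fingers": -1, "translation": [-0.002, 0.001, -0.001], "dr": [2.36, 2.33, -5.67]}, {"fingers": -1, "translation": [-0.002, 0.001, -0.002], "dr": [2.36, 2.33, -5.67]}, {"fingers": -1, "translation": [-0.002, 0.001, -0.002], "dr": [2.36, 2.33, -5.67]}, {"fingers": -1, "translation": [-0.002, 0, -0.002], "dr": [2.36, 2.33, -5.67]}, {"fingers": -1, "translation": [-0.002, 0, -0.002], "dr": [2.36, 2.33, -5.67]}, {"fingers": -1, "translation": [0, 0, 0], "dr": [0, 0, 0]}]}}

```text
clock: 39.48
position: [0.4561, -0.0405, 0.1664]
ee_rot: [0.681, 0.63, 0.26, -0.266]
ft_force: [0.7, -0.5, -0.6]
finger_gap: 0.0871
grasp_force: 0.0
```

{"api": "move_arm", "payload": {"targets": [{"fingers": -1, "translation": [0, 0, 0], "dr": [0, 0, 0]}, {"fingers": -1, "translation": [0, 0, 0], "dr": [0, 0, 0]}, {"fingers": -1, "translation": [0, 0, 0], "dr": [0, 0, 0]}]}}

```text
clock: 39.73
position: [0.4547, -0.0379, 0.1688]
ee_rot: [0.682, 0.63, 0.259, -0.266]
ft_force: [-0.6, 0.2, -0.2]
finger_gap: 0.087
grasp_force: 0.0
```

```bash
python3 - <<'E'
from h import *
s,g,z=tilt();glasses(shot('top','top12'));glasses(shot('side','side12'))
r=Rt(90,45)
plan(np.array([.461,.0,.033])+.005*r.as_matrix()[:,2],r)
E
```

```text
clock 39.73 grasp pt [ 0.4547 -0.0414  0.1724] heading 86.33 lean 43.54 ytilt -2.04 gap 0.087 j [-0.71  0.61  1.85  0.59  1.28 -0.98]
rim px [253. 216.] [ 4.622e+02 -1.000e-01] [55.7 61.3] 88.4 z [0.046 0.066 0.071]
rim px [291. 197.] [460.8 -14.8] [90.5 59.7] 89.5 z [0.048 0.063 0.07 ]
rim px [245. 233.] [609.2 117.9] [ 6.4 59.3] 87.8 z [0.003 0.01  0.017]
clock 39.83 pos [ 0.4551 -0.0382  0.1691] gap 0.0868 F [-0.1  0.1  0.2]
rotvec [ 1.13  1.43 -3.97] t in cur axes [-0.0655  0.0081  0.13  ] t in goal axes [-0.0692  0.0059  0.1282] n 4
0 [-0.0164, 0.002, 0.0325] [0.28, 0.36, -0.99]
1 [-0.0166, 0.0019, 0.0324] [0.28, 0.36, -0.99]
2 [-0.0169, 0.0018, 0.0323] [0.28, 0.36, -0.99]
3 [-0.0171, 0.0016, 0.0322] [0.28, 0.36, -0.99]
```

{"api": "move_arm", "payload": {"targets": [{"fingers": -1, "translation": [0, 0.006, 0], "dr": [1.1, 1.4, -4]}, {"fingers": -1, "translation": [-0.012, 0, 0.022], "dr": [0, 0, 0]}, {"fingers": -1, "translation": [-0.012, 0, 0.022], "dr": [0, 0, 0]}, {"fingers": -1, "translation": [-0.012, 0, 0.022], "dr": [0, 0, 0]}, {"fingers": -1, "translation": [-0.012, 0, 0.022], "dr": [0, 0, 0]}, {"fingers": -1, "translation": [-0.011, 0, 0.02], "dr": [0, 0, 0]}, {"fingers": -1, "translation": [-0.011, 0, 0.02], "dr": [0, 0, 0]}, {"fingers": -1, "translation": [0, 0, 0], "dr": [0, 0, 0]}]}}

```text
clock: 40.5
position: [0.4601, 0.0034, 0.0265]
ee_rot: [0.653, 0.653, 0.27, -0.272]
ft_force: [-0.1, -0.8, -0.4]
finger_gap: 0.0872
grasp_force: 0.0
```

{"api": "move_arm", "payload": {"targets": [{"fingers": -1, "translation": [0, 0, 0], "dr": [0, 0, 0]}, {"fingers": 0, "translation": [0, 0, 0], "dr": [0, 0, 0]}, {"fingers": 1, "translation": [0, 0, 0], "dr": [0, 0, 0]}, {"fingers": 1, "translation": [0, 0, 0], "dr": [0, 0, 0]}, {"fingers": 1, "translation": [0, 0, 0], "dr": [0, 0, 0]}, {"fingers": 1, "translation": [0, 0, 0], "dr": [0, 0, 0]}, {"fingers": 1, "translation": [0, 0, 0], "dr": [0, 0, 0]}, {"fingers": 1, "translation": [0, 0, 0], "dr": [0, 0, 0]}]}}

```text
clock: 41.17
position: [0.4617, 0.0014, 0.0293]
ee_rot: [0.653, 0.654, 0.271, -0.27]
ft_force: [-1.5, -4.2, 6.5]
finger_gap: 0.0598
grasp_force: 20.0
```

```bash
python3 - <<'E'
from h import *
s,g,z=tilt();print(s['ft_force'],s['grasp_force'])
E
```

```text
clock 41.17 grasp pt [ 0.4617 -0.0021  0.0328] heading 90.03 lean 45.0 ytilt 0.11 gap 0.0598 j [-0.64  0.89  1.88  0.72  1.04 -1.23]
[-1.47052945 -4.18365458  6.53130292] 19.997853190870956
```

{"api": "move_arm", "payload": {"targets": [{"fingers": 1, "translation": [0.028, 0, -0.028], "dr": [0, 0, 0]}, {"fingers": 1, "translation": [0.028, 0, -0.028], "dr": [0, 0, 0]}, {"fingers": 1, "translation": [0, 0, 0], "dr": [0, -6, 0]}, {"fingers": 1, "translation": [0, 0, 0], "dr": [0, -6, 0]}, {"fingers": 1, "translation": [0, 0, 0], "dr": [0, -6, 0]}, {"fingers": 1, "translation": [0, 0, 0], "dr": [0, -6, 0]}, {"fingers": 1, "translation": [0, 0, 0], "dr": [0, -6, 0]}, {"fingers": 1, "translation": [0, 0, 0], "dr": [0, -6, 0]}]}}

```text
clock: 41.83
position: [0.4618, 0.0015, 0.1083]
ee_rot: [0.705, 0.705, 0.055, -0.052]
ft_force: [-0.5, -0.4, -3.5]
finger_gap: 0.0601
grasp_force: 20.0
```

{"api": "move_arm", "payload": {"targets": [{"fingers": 1, "translation": [0, 0, 0], "dr": [0, -6, 0]}, {"fingers": 1, "translation": [0, 0, 0], "dr": [0, -6, 0]}, {"fingers": 1, "translation": [0, 0, 0], "dr": [0, -6, 0]}, {"fingers": 1, "translation": [0, 0, 0], "dr": [0, -6, 0]}, {"fingers": 1, "translation": [0, 0, 0], "dr": [0, -6, 0]}, {"fingers": 1, "translation": [0, 0, 0], "dr": [0, -6, 0]}, {"fingers": 1, "translation": [0, 0, 0], "dr": [0, -6, 0]}, {"fingers": 1, "translation": [0, 0, 0], "dr": [0, -6, 0]}]}}

```text
clock: 42.5
position: [0.4608, 0.0021, 0.1076]
ee_rot: [0.67, 0.67, -0.226, 0.226]
ft_force: [0.3, 0.0, -3.0]
finger_gap: 0.0601
grasp_force: 20.0
```

{"api": "move_arm", "payload": {"targets": [{"fingers": 1, "translation": [0, 0, 0], "dr": [0, -6, 0]}, {"fingers": 1, "translation": [0, 0, 0], "dr": [0, 0, 0]}, {"fingers": 1, "translation": [0, 0, 0], "dr": [0, 0, 0]}, {"fingers": 1, "translation": [0, 0, 0], "dr": [0, 0, 0]}]}}

```text
clock: 42.83
position: [0.4604, 0.0015, 0.1071]
ee_rot: [0.658, 0.658, -0.26, 0.257]
ft_force: [0.8, -0.3, -1.7]
finger_gap: 0.0599
grasp_force: 20.0
```

```bash
python3 - <<'E'
from h import *
s,g,z=tilt();r=Rt(90,-45)
plan(np.array([.46,.0,.033])+.005*r.as_matrix()[:,2],r)
E
```

```text
clock 42.83 grasp pt [0.4604 0.0049 0.1108] heading 89.95 lean -42.89 ytilt -0.21 gap 0.0599 j [ 0.19  0.72  1.88 -0.94  0.97  0.91]
clock 42.83 pos [0.4604 0.0015 0.1071] gap 0.0599 F [ 0.8 -0.3 -1.7]
rotvec [-0.18 -2.11  0.11] t in cur axes [ 0.0492 -0.0001  0.0603] t in goal axes [ 0.0514 -0.0004  0.0585] n 2
0 [0.0246, -0.0, 0.0302] [-0.09, -1.05, 0.05]
1 [0.0251, -0.0001, 0.0297] [-0.09, -1.05, 0.05]
```

{"api": "move_arm", "payload": {"targets": [{"fingers": 1, "translation": [0.013, 0, 0.015], "dr": [0, -2.1, 0]}, {"fingers": 1, "translation": [0.013, 0, 0.015], "dr": [0, 0, 0]}, {"fingers": 1, "translation": [0.013, 0, 0.015], "dr": [0, 0, 0]}, {"fingers": 1, "translation": [0.012, 0, 0.014], "dr": [0, 0, 0]}, {"fingers": 1, "translation": [0, 0, 0], "dr": [0, 0, 0]}, {"fingers": 1, "translation": [0, 0, 0], "dr": [0, 0, 0]}, {"fingers": -1, "translation": [0, 0, 0], "dr": [0, 0, 0]}, {"fingers": -1, "translation": [0, 0, 0], "dr": [0, 0, 0]}]}}

```text
clock: 43.5
position: [0.4608, -0.0041, 0.0311]
ee_rot: [0.653, 0.653, -0.272, 0.271]
ft_force: [-0.5, 0.1, 0.5]
finger_gap: 0.0671
grasp_force: 0.0
```

{"api": "move_arm", "payload": {"targets": [{"fingers": -1, "translation": [0, 0, 0], "dr": [0, 0, 0]}, {"fingers": -1, "translation": [0, 0, 0], "dr": [0, 0, 0]}, {"fingers": -1, "translation": [0, 0, -0.03], "dr": [0, 0, 0]}, {"fingers": -1, "translation": [0, 0, -0.04], "dr": [0, 0, 0]}, {"fingers": -1, "translation": [0, 0, -0.04], "dr": [0, 0, 0]}, {"fingers": -1, "translation": [0, 0, -0.02], "dr": [0, 0, 0]}, {"fingers": -1, "translation": [-0.007, 0, 0], "dr": [0, 6, 0]}, {"fingers": -1, "translation": [-0.009, 0, 0], "dr": [0, 7, 0]}]}}

```text
clock: 44.17
position: [0.4617, 0.0802, 0.1324]
ee_rot: [0.678, 0.682, -0.193, 0.194]
ft_force: [0.1, -0.1, -0.7]
finger_gap: 0.087
grasp_force: 0.0
```

{"api": "move_arm", "payload": {"targets": [{"fingers": -1, "translation": [-0.011, 0, 0.004], "dr": [0, 7, 0]}, {"fingers": -1, "translation": [-0.011, 0, 0.003], "dr": [0, 7, 0]}, {"fingers": -1, "translation": [-0.011, 0, 0.002], "dr": [0, 7, 0]}, {"fingers": -1, "translation": [-0.011, 0, 0], "dr": [0, 7, 0]}, {"fingers": -1, "translation": [-0.011, 0, 0], "dr": [0, 7, 0]}, {"fingers": -1, "translation": [-0.011, 0, -0.002], "dr": [0, 7, 0]}, {"fingers": -1, "translation": [-0.011, 0, -0.003], "dr": [0, 7, 0]}, {"fingers": -1, "translation": [-0.01, 0, -0.004], "dr": [0, 7, 0]}]}}

```text
clock: 44.83
position: [0.4588, -0.0029, 0.1463]
ee_rot: [0.698, 0.697, 0.111, -0.119]
ft_force: [-0.5, -0.2, -0.1]
finger_gap: 0.0872
grasp_force: 0.0
```

{"api": "move_arm", "payload": {"targets": [{"fingers": -1, "translation": [-0.01, 0, -0.006], "dr": [0, 7, 0]}, {"fingers": -1, "translation": [-0.009, 0, -0.007], "dr": [0, 7, 0]}, {"fingers": -1, "translation": [-0.008, 0, -0.008], "dr": [0, 7, 0]}, {"fingers": -1, "translation": [0, 0, 0], "dr": [0, 0, 0]}, {"fingers": -1, "translation": [0, 0, 0], "dr": [0, 0, 0]}, {"fingers": -1, "translation": [0, 0, 0], "dr": [0, 0, 0]}]}}

```text
clock: 45.33
position: [0.458, -0.0359, 0.1524]
ee_rot: [0.668, 0.663, 0.233, -0.244]
ft_force: [-0.4, 0.0, 0.4]
finger_gap: 0.0869
grasp_force: 0.0
```

```bash
python3 - <<'E'
from h import *
s,g,z=tilt();r=Rt(90,45)
c=shot('side','side13');glasses(c);c=shot('wrist','w13');glasses(c)
plan(np.array([.46,-.002,.031])+.005*r.as_matrix()[:,2],r)
E
```

```text
clock 45.33 grasp pt [ 0.4581 -0.0391  0.1562] heading 89.96 lean 39.4 ytilt -0.97 gap 0.0869 j [-0.66  0.62  1.84  0.55  1.22 -1.  ]
rim px [291. 208.] [458.4  15.2] [48.1 59.7] 77.3 z [0.003 0.035 0.064]
rim px [246. 233.] [609.8 119.1] [ 8.2 60.2] 86.7 z [0.004 0.009 0.016]
rim px [394. 179.] [593.7  72.5] [41.8 83. ] 44.6 z [0.007 0.012 0.018]
rim px [266. 206.] [463.1  34.7] [37.4 63.4] 89.8 z [0.059 0.06  0.061]
clock 45.43 pos [ 0.458  -0.0348  0.1528] gap 0.0871 F [ 0.   0.5 -0.1]
rotvec [-0.74  5.61 -0.56] t in cur axes [-0.0514  0.0041  0.1199] t in goal axes [-0.0629  0.002   0.1143] n 4
0 [-0.0128, 0.001, 0.03] [-0.19, 1.4, -0.14]
1 [-0.0136, 0.0009, 0.0297] [-0.19, 1.4, -0.14]
2 [-0.0143, 0.0008, 0.0293] [-0.19, 1.4, -0.14]
3 [-0.015, 0.0006, 0.029] [-0.19, 1.4, -0.14]
```

{"api": "move_arm", "payload": {"targets": [{"fingers": -1, "translation": [-0.009, 0.001, 0.021], "dr": [-0.2, 1.4, -0.1]}, {"fingers": -1, "translation": [-0.009, 0.001, 0.021], "dr": [-0.2, 1.4, -0.1]}, {"fingers": -1, "translation": [-0.009, 0.001, 0.02], "dr": [-0.2, 1.4, -0.1]}, {"fingers": -1, "translation": [-0.009, 0, 0.02], "dr": [-0.1, 1.4, -0.1]}, {"fingers": -1, "translation": [-0.009, 0, 0.018], "dr": [0, 0, 0]}, {"fingers": -1, "translation": [-0.01, 0, 0.018], "dr": [0, 0, 0]}, {"fingers": 0, "translation": [0, 0, 0], "dr": [0, 0, 0]}, {"fingers": 1, "translation": [0, 0, 0], "dr": [0, 0, 0]}]}}

```text
clock: 46.1
position: [0.4602, 0.0046, 0.0283]
ee_rot: [0.654, 0.652, 0.27, -0.272]
ft_force: [0.3, 0.6, 0.7]
finger_gap: 0.0798
grasp_force: 0.0
```

{"api": "move_arm", "payload": {"targets": [{"fingers": 1, "translation": [0, 0, 0], "dr": [0, 0, 0]}, {"fingers": 1, "translation": [0, 0, 0], "dr": [0, 0, 0]}, {"fingers": 1, "translation": [0, 0, 0], "dr": [0, 0, 0]}, {"fingers": 1, "translation": [0, 0, 0], "dr": [0, 0, 0]}, {"fingers": 1, "translation": [0, 0, 0], "dr": [0, 0, 0]}, {"fingers": 1, "translation": [0, 0, 0], "dr": [0, 0, 0]}]}}

```text
clock: 46.6
position: [0.4612, 0.0025, 0.0291]
ee_rot: [0.655, 0.652, 0.271, -0.27]
ft_force: [-0.3, -1.9, 6.0]
finger_gap: 0.0596
grasp_force: 20.0
```

```bash
python3 - <<'E'
from h import *
s,g,z=tilt();print(s['ft_force'],s['grasp_force'])
E
```

```text
clock 46.6 grasp pt [ 0.4612 -0.0011  0.0326] heading 89.75 lean 45.03 ytilt -0.03 gap 0.0596 j [-0.64  0.9   1.88  0.72  1.03 -1.23]
[-0.32650208 -1.93146329  6.01962912] 20.000517340376973
```

{"api": "move_arm", "payload": {"targets": [{"fingers": 1, "translation": [0.028, 0, -0.028], "dr": [0, 0, 0]}, {"fingers": 1, "translation": [0.028, 0, -0.028], "dr": [0, 0, 0]}, {"fingers": 1, "translation": [0, 0, 0], "dr": [0, -6, 0]}, {"fingers": 1, "translation": [0, 0, 0], "dr": [0, -6, 0]}, {"fingers": 1, "translation": [0, 0, 0], "dr": [0, -6, 0]}, {"fingers": 1, "translation": [0, 0, 0], "dr": [0, -6, 0]}, {"fingers": 1, "translation": [0, 0, 0], "dr": [0, -6, 0]}, {"fingers": 1, "translation": [0, 0, 0], "dr": [0, -6, 0]}]}}

```text
clock: 47.27
position: [0.4611, 0.0024, 0.1079]
ee_rot: [0.707, 0.703, 0.054, -0.054]
ft_force: [-0.9, -0.4, -2.4]
finger_gap: 0.0597
grasp_force: 20.0
```

{"api": "move_arm", "payload": {"targets": [{"fingers": 1, "translation": [0, 0, 0], "dr": [0, -6, 0]}, {"fingers": 1, "translation": [-0.02, 0, 0], "dr": [0, -6, 0]}, {"fingers": 1, "translation": [-0.02, 0, -0.004], "dr": [0, -6, 0]}, {"fingers": 1, "translation": [-0.02, 0, 0], "dr": [0, -6, 0]}, {"fingers": 1, "translation": [-0.01, 0.01, 0.005], "dr": [0, -6, 0]}, {"fingers": 1, "translation": [0, 0.02, 0], "dr": [0, -6, 0]}, {"fingers": 1, "translation": [0, 0.02, 0], "dr": [0, -6, 0]}, {"fingers": 1, "translation": [0, 0.02, 0], "dr": [0, -6, 0]}]}}

```text
clock: 47.93
position: [0.5315, -0.0678, 0.1124]
ee_rot: [0.668, 0.665, -0.238, 0.237]
ft_force: [0.7, -0.9, -1.9]
finger_gap: 0.0596
grasp_force: 20.0
```

{"api": "move_arm", "payload": {"targets": [{"fingers": 1, "translation": [0, 0.02, 0], "dr": [0, -6, 0]}, {"fingers": 1, "translation": [0, 0.02, 0], "dr": [0, 0, 0]}, {"fingers": 1, "translation": [0, 0.015, 0], "dr": [0, 0, 0]}, {"fingers": 1, "translation": [0, 0, 0], "dr": [0, 0, 0]}, {"fingers": 1, "translation": [0, 0, 0], "dr": [0, 0, 0]}, {"fingers": 1, "translation": [0, 0, 0], "dr": [0, 0, 0]}]}}

```text
clock: 48.43
position: [0.5839, -0.0684, 0.1114]
ee_rot: [0.655, 0.652, -0.273, 0.268]
ft_force: [-1.1, 0.6, -3.4]
finger_gap: 0.06
grasp_force: 20.0
```

```bash
python3 - <<'E'
from h import *
s,g,z=tilt();r=Rt(90,-45)
plan(np.array([.59,-.066,.0405])+.005*r.as_matrix()[:,2],r)
E
```

```text
clock 48.43 grasp pt [ 0.5839 -0.0648  0.1149] heading 89.69 lean -44.97 ytilt -0.25 gap 0.06 j [ 0.05  0.79  1.63 -0.96  1.04  0.69]
clock 48.43 pos [ 0.5839 -0.0684  0.1114] gap 0.06 F [-1.1  0.6 -3.4]
rotvec [-0.4  -0.03 -0.04] t in cur axes [0.0518 0.0064 0.0534] t in goal axes [0.0518 0.0061 0.0534] n 2
0 [0.0259, 0.0032, 0.0267] [-0.2, -0.01, -0.02]
1 [0.0259, 0.0031, 0.0267] [-0.2, -0.01, -0.02]
```

{"api": "move_arm", "payload": {"targets": [{"fingers": 1, "translation": [0.013, 0.003, 0.013], "dr": [0, 0, 0]}, {"fingers": 1, "translation": [0.012, 0.003, 0.013], "dr": [0, 0, 0]}, {"fingers": 1, "translation": [0.01, 0, 0.011], "dr": [0, 0, 0]}, {"fingers": 1, "translation": [0.01, 0, 0.01], "dr": [0, 0, 0]}, {"fingers": 1, "translation": [0.006, 0, 0.006], "dr": [0, 0, 0]}, {"fingers": 1, "translation": [0, 0, 0], "dr": [0, 0, 0]}, {"fingers": 1, "translation": [0, 0, 0], "dr": [0, 0, 0]}, {"fingers": 1, "translation": [0, 0, 0], "dr": [0, 0, 0]}]}}

```text
clock: 49.1
position: [0.5917, -0.0696, 0.0387]
ee_rot: [0.654, 0.652, -0.272, 0.27]
ft_force: [0.1, 0.1, -1.6]
finger_gap: 0.0601
grasp_force: 20.0
```

```bash
python3 - <<'E'
from h import *
s,g,z=tilt();print(s['ft_force'])
E
```

```text
clock 49.1 grasp pt [ 0.5918 -0.0661  0.0423] heading 89.78 lean -45.02 ytilt -0.09 gap 0.0601 j [ 0.04  0.92  1.61 -1.02  0.98  0.81]
[ 0.07379781  0.14249675 -1.64727714]
```

{"api": "move_arm", "payload": {"targets": [{"fingers": 1, "translation": [0.002, 0, 0.002], "dr": [0, 0, 0]}, {"fingers": 1, "translation": [0, 0, 0], "dr": [0, 0, 0]}, {"fingers": 1, "translation": [0, 0, 0], "dr": [0, 0, 0]}, {"fingers": 0, "translation": [0, 0, 0], "dr": [0, 0, 0]}, {"fingers": -1, "translation": [0, 0, 0], "dr": [0, 0, 0]}, {"fingers": -1, "translation": [0, 0, 0], "dr": [0, 0, 0]}, {"fingers": -1, "translation": [0, 0, 0], "dr": [0, 0, 0]}, {"fingers": -1, "translation": [0, 0, 0], "dr": [0, 0, 0]}]}}

```text
clock: 49.77
position: [0.5917, -0.0696, 0.0358]
ee_rot: [0.654, 0.652, -0.272, 0.27]
ft_force: [-0.0, -0.4, -0.5]
finger_gap: 0.0788
grasp_force: 0.0
```

{"api": "move_arm", "payload": {"targets": [{"fingers": -1, "translation": [0, 0, -0.025], "dr": [0, 0, 0]}, {"fingers": -1, "translation": [0, 0, -0.035], "dr": [0, 0, 0]}, {"fingers": -1, "translation": [-0.02, 0, -0.03], "dr": [0, 0, 0]}, {"fingers": -1, "translation": [-0.028, 0, -0.028], "dr": [0, 0, 0]}, {"fingers": -1, "translation": [-0.028, 0, -0.028], "dr": [0, 0, 0]}, {"fingers": -1, "translation": [0, 0, 0], "dr": [0, 0, 0]}, {"fingers": -1, "translation": [0, 0, 0], "dr": [0, 0, 0]}]}}

```text
clock: 50.35
position: [0.5934, -0.0197, 0.1954]
ee_rot: [0.655, 0.652, -0.269, 0.271]
ft_force: [-0.2, 0.4, 0.3]
finger_gap: 0.0868
grasp_force: 0.0
```

```bash
python3 - <<'E'
from h import *
s,g,z=tilt()
plan(np.array([.44,-.18,.21]),Rt(-14))
E
```

```text
clock 50.35 grasp pt [ 0.5934 -0.0162  0.199 ] heading 89.79 lean -44.96 ytilt 0.25 gap 0.0868 j [ 0.12  0.68  1.54 -0.85  1.2   0.57]
clock 50.35 pos [ 0.5934 -0.0197  0.1954] gap 0.0868 F [-0.2  0.4  0.3]
rotvec [40.61 31.5  97.67] t in cur axes [-0.1246 -0.1528  0.1029] t in goal axes [-0.1101  0.1926 -0.0146] n 16
0 [-0.0078, -0.0095, 0.0064] [2.54, 1.97, 6.1]
1 [-0.009, -0.0084, 0.0065] [2.54, 1.97, 6.1]
2 [-0.01, -0.0071, 0.0066] [2.54, 1.97, 6.1]
3 [-0.0109, -0.0057, 0.0065] [2.54, 1.97, 6.1]
4 [-0.0117, -0.0042, 0.0063] [2.54, 1.97, 6.1]
5 [-0.0122, -0.0026, 0.006] [2.54, 1.97, 6.1]
6 [-0.0126, -0.001, 0.0057] [2.54, 1.97, 6.1]
7 [-0.0128, 0.0006, 0.0053] [2.54, 1.97, 6.1]
8 [-0.0129, 0.0022, 0.0048] [2.54, 1.97, 6.1]
9 [-0.0127, 0.0037, 0.0042] [2.54, 1.97, 6.1]
10 [-0.0124, 0.0052, 0.0036] [2.54, 1.97, 6.1]
11 [-0.0118, 0.0067, 0.0029] [2.54, 1.97, 6.1]
12 [-0.0111, 0.008, 0.0022] [2.54, 1.97, 6.1]
13 [-0.0103, 0.0092, 0.0014] [2.54, 1.97, 6.1]
14 [-0.0093, 0.0103, 0.0006] [2.54, 1.97, 6.1]
15 [-0.0081, 0.0113, -0.0001] [2.54, 1.97, 6.1]
```

{"api": "move_arm", "payload": {"targets": [{"fingers": -1, "translation": [-0.008, -0.009, 0.005], "dr": [2.54, 1.97, 6.1]}, {"fingers": -1, "translation": [-0.009, -0.008, 0.005], "dr": [2.54, 1.97, 6.1]}, {"fingers": -1, "translation": [-0.01, -0.007, 0.005], "dr": [2.54, 1.97, 6.1]}, {"fingers": -1, "translation": [-0.011, -0.006, 0.006], "dr": [2.54, 1.97, 6.1]}, {"fingers": 1, "translation": [-0.012, -0.004, 0.006], "dr": [2.54, 1.97, 6.1]}, {"fingers": 1, "translation": [-0.012, -0.003, 0.006], "dr": [2.54, 1.97, 6.1]}, {"fingers": 1, "translation": [-0.013, -0.001, 0.006], "dr": [2.54, 1.97, 6.1]}, {"fingers": 1, "translation": [-0.013, 0.001, 0.005], "dr": [2.54, 1.97, 6.1]}]}}

```text
clock: 51.02
position: [0.5148, -0.0978, 0.203]
ee_rot: [0.93, 0.297, -0.156, 0.15]
ft_force: [1.2, -0.3, -0.2]
finger_gap: 0.0678
grasp_force: 0.0
```

{"api": "move_arm", "payload": {"targets": [{"fingers": 1, "translation": [-0.013, 0.002, 0.005], "dr": [2.54, 1.97, 6.1]}, {"fingers": 1, "translation": [-0.013, 0.004, 0.004], "dr": [2.54, 1.97, 6.1]}, {"fingers": 1, "translation": [-0.012, 0.005, 0.004], "dr": [2.54, 1.97, 6.1]}, {"fingers": 1, "translation": [-0.012, 0.007, 0.003], "dr": [2.54, 1.97, 6.1]}, {"fingers": 1, "translation": [-0.011, 0.008, 0.002], "dr": [2.54, 1.97, 6.1]}, {"fingers": 1, "translation": [-0.01, 0.009, 0.001], "dr": [2.54, 1.97, 6.1]}, {"fingers": 1, "translation": [-0.009, 0.01, 0], "dr": [2.54, 1.97, 6.1]}, {"fingers": 1, "translation": [-0.008, 0.011, 0], "dr": [2.54, 1.97, 6.1]}]}}

```text
clock: 51.68
position: [0.4392, -0.1774, 0.2119]
ee_rot: [0.992, -0.124, -0.004, -0.001]
ft_force: [0.2, -0.6, 0.7]
finger_gap: 0.0148
grasp_force: 0.0
```

{"api": "move_arm", "payload": {"targets": [{"fingers": 1, "translation": [0, 0, 0], "dr": [0, 0, 0]}, {"fingers": 1, "translation": [0, 0, 0], "dr": [0, 0, 0]}, {"fingers": 1, "translation": [0, 0, 0], "dr": [0, 0, 0]}]}}

```text
clock: 51.93
position: [0.44, -0.1768, 0.2122]
ee_rot: [0.993, -0.121, -0.005, 0.0]
ft_force: [-0.2, -0.2, 0.2]
finger_gap: 0.0016
grasp_force: 0.0
```

```bash
python3 - <<'E'
from h import *
s,g,z=tilt()
c=shot('top','top20',crop=(130,110,370,270),scale=3)
W=cloud(c);m=(W[...,2]>.055)&(W[...,2]<.085)&(W[...,0]>.52)&(W[...,0]<.68)&(W[...,1]>-.16)&(W[...,1]<.15)
k,l,st,ce=cv2.connectedComponentsWithStats(m.astype(np.uint8))
for i in range(1,k):
    if st[i,4]>30: p=W[l==i];print(cv2.minAreaRect((p[:,:2]*1000).astype(np.float32)),np.median(p[:,2]))
f=c['frame'].astype(int);m=(f[...,0]>150)&(f[...,1]<60)&(f[...,2]<60)&(W[...,2]>.03)&(W[...,1]<0);p=W[m];print(cv2.minAreaRect((p[:,:2]*1000).astype(np.float32)))
glasses(shot('side','side20',crop=(190,130,350,330),scale=3))
# mat rect corners margin: fit
m=(f.max(2)<50)&(W[...,2]<.012)&(W[...,0]>.5)&(W[...,0]<.7)&(abs(W[...,1])<.2);q=cv2.minAreaRect((W[m][:,:2]*1000).astype(np.float32));print('mat',q)
plan(np.array([.49,-.252,.15]),Rt(-14.3))
E
```

```text
clock 51.93 grasp pt [ 0.44   -0.1768  0.2172] heading -13.92 lean -0.52 ytilt 0.07 gap 0.0016 j [-0.62  0.37  1.82 -0.01  0.96  1.2 ]
((608.4102172851562, 90.53479766845703), (60.212459564208984, 60.57911682128906), 89.55377197265625) 0.06944617714505641
((557.0645141601562, -73.25762939453125), (55.993072509765625, 56.932373046875), 88.33566284179688) 0.06936220898881407
((204.709716796875, -335.5440673828125), (727.6591186523438, 48.650390625), 14.065459251403809)
rim px [263. 196.] [557.2 -44.9] [57.1  6.8] 0.4 z [0.004 0.011 0.016]
rim px [246. 233.] [609.6 117.7] [ 4.7 60.2] 87.2 z [0.003 0.009 0.016]
mat ((600.3043823242188, 7.053955078125), (268.0743713378906, 141.812744140625), 83.34074401855469)
clock 52.03 pos [ 0.4406 -0.1764  0.2125] gap 0.0007 F [-0.2  0.7 -0.3]
rotvec [0.09 0.47 0.47] t in cur axes [0.0665 0.0616 0.062 ] t in goal axes [0.0665 0.0611 0.0625] n 3
0 [0.0222, 0.0205, 0.0207] [0.03, 0.16, 0.16]
1 [0.0222, 0.0205, 0.0207] [0.03, 0.16, 0.16]
2 [0.0222, 0.0204, 0.0208] [0.03, 0.16, 0.16]
```

View pics/top20.png

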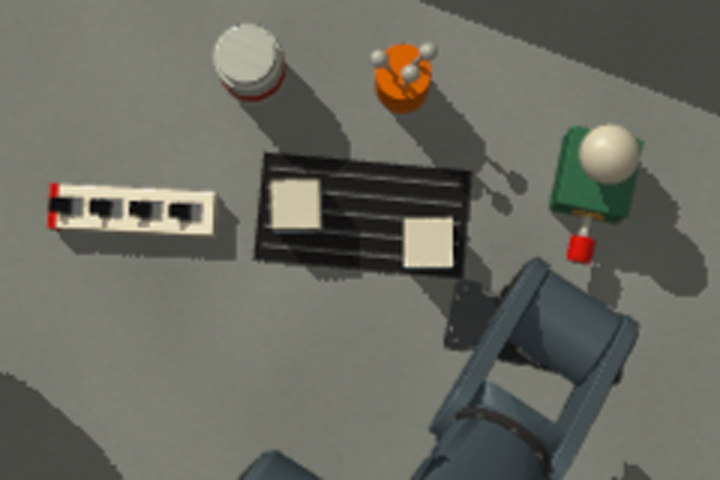

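Glass 1 was knocked about 35 mm towards the robot, from x=0.592 to 0.557. It is still mouth-down but within 3 mm of the mat edge, so I'll move it back in. Glass 2 and all four toggles look right.

```bash
python3 - <<'E'
from h import *
plan(np.array([.557,-.073,.15]),Rt(-1.5))
E
```

```text
clock 52.03 pos [ 0.4406 -0.1764  0.2125] gap 0.0007 F [-0.2  0.7 -0.3]
rotvec [  0.03   0.47 -12.33] t in cur axes [ 0.0888 -0.1283  0.0616] t in goal axes [ 0.1136 -0.1064  0.0625] n 5
0 [0.0178, -0.0257, 0.0123] [0.01, 0.09, -2.47]
1 [0.0188, -0.0249, 0.0123] [0.01, 0.09, -2.47]
2 [0.0199, -0.024, 0.0124] [0.01, 0.09, -2.47]
3 [0.0209, -0.0232, 0.0124] [0.01, 0.09, -2.47]
4 [0.0218, -0.0222, 0.0125] [0.01, 0.09, -2.47]
```

{"api": "move_arm", "payload": {"targets": [{"fingers": -1, "translation": [0.018, -0.026, 0], "dr": [0, 0.1, -2.5]}, {"fingers": -1, "translation": [0.019, -0.025, 0], "dr": [0, 0.1, -2.5]}, {"fingers": -1, "translation": [0.02, -0.024, 0], "dr": [0, 0.1, -2.5]}, {"fingers": -1, "translation": [0.021, -0.023, 0], "dr": [0, 0.1, -2.5]}, {"fingers": -1, "translation": [0.022, -0.022, 0.01], "dr": [0, 0.1, -2.4]}, {"fingers": -1, "translation": [0, 0, 0.02], "dr": [0, 0, 0]}, {"fingers": -1, "translation": [0, 0, 0.02], "dr": [0, 0, 0]}, {"fingers": -1, "translation": [0, 0, 0], "dr": [0, 0, 0]}]}}

```text
clock: 52.7
position: [0.5561, -0.0712, 0.1587]
ee_rot: [1.0, -0.011, -0.003, -0.001]
ft_force: [-1.3, 0.5, -0.6]
finger_gap: 0.0462
grasp_force: 0.0
```

{"api": "move_arm", "payload": {"targets": [{"fingers": -1, "translation": [0, 0, 0], "dr": [0, 0, 0]}, {"fingers": -1, "translation": [0, 0, 0], "dr": [0, 0, 0]}, {"fingers": -1, "translation": [0, 0, 0], "dr": [0, 0, 0]}, {"fingers": -1, "translation": [0, 0, 0], "dr": [0, 0, 0]}, {"fingers": -1, "translation": [0, 0, 0], "dr": [0, 0, 0]}, {"fingers": -1, "translation": [0, 0, 0], "dr": [0, 0, 0]}]}}

```text
clock: 53.2
position: [0.5584, -0.0744, 0.1634]
ee_rot: [1.0, -0.014, 0.002, 0.001]
ft_force: [-0.3, 0.1, 0.4]
finger_gap: 0.0836
grasp_force: 0.0
```

```bash
python3 - <<'E'
from h import *
s,g,z=tilt()
c=shot('wrist','w21');W=cloud(c)
m=(W[...,2]>.06)&(W[...,2]<.08)&(W[...,0]>.48)&(W[...,0]<.68)&(W[...,1]>-.14)&(W[...,1]<.0)
p=W[m];print(m.sum(),cv2.minAreaRect((p[:,:2]*1000).astype(np.float32)) if len(p) else '')
c=shot('side','side21');glasses(c);W=cloud(c)
m=(W[...,2]>.064)&(W[...,2]<.076)&(W[...,0]>.48)&(W[...,0]<.68)&(W[...,1]>-.12)&(W[...,1]<-.03)
p=W[m];print(m.sum(),cv2.minAreaRect((p[:,:2]*1000).astype(np.float32)) if len(p) else '')
plan(np.array([.557,-.073,.04]),Rt(-1))
E
```

```text
clock 53.2 grasp pt [ 0.5584 -0.0744  0.1684] heading -1.58 lean 0.17 ytilt 0.09 gap 0.0836 j [-0.33  0.54  1.66 -0.    0.94  1.27]
5290 ((557.5633544921875, -75.65496063232422), (60.03618240356445, 60.442726135253906), 89.12793731689453)
rim px [263. 196.] [557.2 -46.1] [57.2  8.4] 0.2 z [0.004 0.011 0.017]
rim px [246. 233.] [609.7 117.9] [59.7  9.3] 0.6 z [0.004 0.009 0.016]
230 ((556.9326782226562, -74.0440673828125), (59.53181457519531, 66.16080474853516), 1.4213532209396362)
clock 53.3 pos [ 0.5582 -0.0744  0.163 ] gap 0.0857 F [-0.4 -0.3  0.3]
rotvec [ 0.08 -0.14 -0.57] t in cur axes [-0.0015 -0.0015  0.123 ] t in goal axes [-0.0012 -0.0013  0.123 ] n 4
0 [-0.0004, -0.0004, 0.0308] [0.02, -0.03, -0.14]
1 [-0.0004, -0.0004, 0.0308] [0.02, -0.03, -0.14]
2 [-0.0003, -0.0004, 0.0308] [0.02, -0.03, -0.14]
3 [-0.0003, -0.0003, 0.0308] [0.02, -0.03, -0.14]
```

{"api": "move_arm", "payload": {"squeeze": 15, "targets": [{"fingers": -1, "translation": [-0.001, 0, 0.03], "dr": [0, 0, 0]}, {"fingers": -1, "translation": [0, 0, 0.03], "dr": [0, 0, 0]}, {"fingers": -1, "translation": [0, 0, 0.03], "dr": [0, 0, 0]}, {"fingers": -1, "translation": [0, 0, 0.02], "dr": [0, 0, 0]}, {"fingers": -1, "translation": [0, 0, 0.012], "dr": [0, 0, 0]}, {"fingers": -1, "translation": [0, 0, 0], "dr": [0, 0, 0]}, {"fingers": 0, "translation": [0, 0, 0], "dr": [0, 0, 0]}, {"fingers": 1, "translation": [0, 0, 0], "dr": [0, 0, 0]}]}}

```text
clock: 53.97
position: [0.5584, -0.0746, 0.0417]
ee_rot: [1.0, -0.014, 0.002, 0.001]
ft_force: [-1.3, -0.1, 0.5]
finger_gap: 0.0798
grasp_force: 0.0
```

{"api": "move_arm", "payload": {"targets": [{"fingers": 1, "translation": [0, 0, 0], "dr": [0, 0, 0]}, {"fingers": 1, "translation": [0, 0, 0], "dr": [0, 0, 0]}, {"fingers": 1, "translation": [0, 0, 0], "dr": [0, 0, 0]}, {"fingers": 1, "translation": [0, 0, 0], "dr": [0, 0, 0]}, {"fingers": 1, "translation": [0, 0, 0], "dr": [0, 0, 0]}, {"fingers": 1, "translation": [0, 0, 0], "dr": [0, 0, 0]}, {"fingers": 1, "translation": [0, 0, -0.008], "dr": [0, 0, 0]}, {"fingers": 1, "translation": [0.01, 0, 0], "dr": [0, 0, 0]}]}}

```text
clock: 54.63
position: [0.565, -0.0739, 0.0492]
ee_rot: [1.0, -0.014, -0.001, 0.0]
ft_force: [0.1, 0.5, -2.8]
finger_gap: 0.0597
grasp_force: 15.0
```

{"api": "move_arm", "payload": {"targets": [{"fingers": 1, "translation": [0.014, 0, 0], "dr": [0, 0, 0]}, {"fingers": 1, "translation": [0.012, 0, 0], "dr": [0, 0, 0]}, {"fingers": 1, "translation": [0, 0, 0], "dr": [0, 0, 0]}, {"fingers": 1, "translation": [0, 0, 0.004], "dr": [0, 0, 0]}, {"fingers": 1, "translation": [0, 0, 0.003], "dr": [0, 0, 0]}, {"fingers": 1, "translation": [0, 0, 0], "dr": [0, 0, 0]}, {"fingers": 1, "translation": [0, 0, 0], "dr": [0, 0, 0]}]}}

```text
clock: 55.22
position: [0.5919, -0.0749, 0.0413]
ee_rot: [1.0, -0.014, -0.0, 0.0]
ft_force: [-0.5, 0.3, 0.1]
finger_gap: 0.06
grasp_force: 15.0
```

{"api": "move_arm", "payload": {"targets": [{"fingers": -1, "translation": [0, 0, 0], "dr": [0, 0, 0]}, {"fingers": -1, "translation": [0, 0, 0], "dr": [0, 0, 0]}, {"fingers": -1, "translation": [0, 0, 0], "dr": [0, 0, 0]}, {"fingers": -1, "translation": [0, 0, 0], "dr": [0, 0, 0]}, {"fingers": -1, "translation": [0, 0, -0.03], "dr": [0, 0, 0]}, {"fingers": -1, "translation": [0, 0, -0.04], "dr": [0, 0, 0]}, {"fingers": -1, "translation": [0, 0, -0.04], "dr": [0, 0, 0]}, {"fingers": -1, "translation": [0, 0, -0.04], "dr": [0, 0, 0]}]}}

```text
clock: 55.88
position: [0.5925, -0.0749, 0.1929]
ee_rot: [1.0, -0.014, 0.0, 0.0]
ft_force: [0.4, -0.5, 0.4]
finger_gap: 0.087
grasp_force: 0.0
```

```bash
python3 - <<'E'
from h import *
s,g,z=tilt()
plan(np.array([.47,-.246,.19]),Rt(-14.3))
E
```

```text
clock 55.88 grasp pt [ 0.5925 -0.0749  0.1979] heading -1.56 lean 0.02 ytilt 0.04 gap 0.087 j [-0.31  0.54  1.55 -0.    1.05  1.29]
clock 55.88 pos [ 0.5925 -0.0749  0.1929] gap 0.087 F [ 0.4 -0.5  0.4]
rotvec [ 0.04 -0.03 12.74] t in cur axes [-0.1178  0.1744  0.0029] t in goal axes [-0.0765  0.1961  0.0029] n 6
0 [-0.0196, 0.0291, 0.0005] [0.01, -0.0, 2.12]
1 [-0.0185, 0.0298, 0.0005] [0.01, -0.0, 2.12]
2 [-0.0174, 0.0304, 0.0005] [0.01, -0.0, 2.12]
3 [-0.0163, 0.0311, 0.0005] [0.01, -0.0, 2.12]
4 [-0.0151, 0.0316, 0.0005] [0.01, -0.0, 2.12]
5 [-0.0139, 0.0322, 0.0005] [0.01, -0.0, 2.12]
```

{"api": "move_arm", "payload": {"targets": [{"fingers": 1, "translation": [-0.03, 0.02, 0], "dr": [0, 0, 2.1]}, {"fingers": 1, "translation": [-0.029, 0.022, 0], "dr": [0, 0, 2.1]}, {"fingers": 1, "translation": [-0.019, 0.03, 0], "dr": [0, 0, 2.1]}, {"fingers": 1, "translation": [-0.011, 0.036, 0], "dr": [0, 0, 2.1]}, {"fingers": 1, "translation": [-0.007, 0.038, 0], "dr": [0, 0, 2.1]}, {"fingers": 1, "translation": [-0.005, 0.038, 0], "dr": [0, 0, 2.2]}, {"fingers": 1, "translation": [0, 0, 0], "dr": [0, 0, 0]}, {"fingers": 1, "translation": [0, 0, 0], "dr": [0, 0, 0]}]}}

```text
clock: 56.55
position: [0.4676, -0.2508, 0.1918]
ee_rot: [0.992, -0.126, 0.001, 0.001]
ft_force: [0.4, 1.0, -0.4]
finger_gap: 0.0417
grasp_force: 0.0
```

{"api": "move_arm", "payload": {"targets": [{"fingers": 1, "translation": [0, 0, 0], "dr": [0, 0, 0]}, {"fingers": 1, "translation": [0, 0, 0], "dr": [0, 0, 0]}, {"fingers": 1, "translation": [0, 0, 0], "dr": [0, 0, 0]}, {"fingers": 1, "translation": [0, 0, 0], "dr": [0, 0, 0]}, {"fingers": 1, "translation": [0, 0, 0], "dr": [0, 0, 0]}]}}

```text
clock: 56.97
position: [0.4685, -0.2477, 0.1916]
ee_rot: [0.992, -0.123, 0.001, 0.0]
ft_force: [0.3, 0.8, 0.8]
finger_gap: 0.0086
grasp_force: 0.0
```

```bash
python3 - <<'E'
from h import *
s,g,z=tilt()
c=shot('top','top22',crop=(130,110,370,270),scale=3);W=cloud(c)
m=(W[...,2]>.055)&(W[...,2]<.085)&(W[...,0]>.52)&(W[...,0]<.68)&(W[...,1]>-.16)&(W[...,1]<.15)
k,l,st,ce=cv2.connectedComponentsWithStats(m.astype(np.uint8))
for i in range(1,k):
    if st[i,4]>30: p=W[l==i];print(cv2.minAreaRect((p[:,:2]*1000).astype(np.float32)),np.median(p[:,2]))
m=(W[...,2]>.041)&(W[...,2]<.075)&(W[...,1]>.18)&(W[...,1]<.42)&(W[...,0]>.59)&(W[...,0]<.635);print('strip max z',W[m][:,2].max())
c=shot('wrist','w22');W=cloud(c);f=c['frame'].astype(int);m=(f[...,0]>120)&(f[...,1]<60)&(f[...,2]<60)&(W[...,2]>.03)&(W[...,0]>.4);p=W[m];print('knob',p.min(0),p.max(0))
plan(np.array([.485,-.2498,.047]),Rt(-14.3))
E
```

```text
clock 56.97 grasp pt [ 0.4685 -0.2477  0.1966] heading -14.15 lean 0.09 ytilt 0.03 gap 0.0086 j [-0.7   0.46  1.72  0.    0.96  1.12]
((608.1749877929688, 90.91033172607422), (60.689517974853516, 60.27280807495117), 88.81470489501953) 0.06976245331573028
((590.2130737304688, -74.25248718261719), (56.095436096191406, 56.70398712158203), 88.55258178710938) 0.07023624363981107
strip max z 0.06164590721376184
knob [ 0.52735489 -0.28320683  0.05288288] [ 0.56204428 -0.24882686  0.06759896]
clock 57.07 pos [ 0.4684 -0.248   0.1916] gap 0.0036 F [ 0.1  0.4 -0.7]
rotvec [ 0.04 -0.1   0.12] t in cur axes [ 0.0162 -0.0025  0.1447] t in goal axes [ 0.0165 -0.0024  0.1446] n 4
0 [0.0041, -0.0006, 0.0362] [0.01, -0.03, 0.03]
1 [0.0041, -0.0006, 0.0362] [0.01, -0.03, 0.03]
2 [0.0041, -0.0006, 0.0362] [0.01, -0.03, 0.03]
3 [0.0041, -0.0006, 0.0362] [0.01, -0.03, 0.03]
```

{"api": "move_arm", "payload": {"targets": [{"fingers": 1, "translation": [0.008, -0.001, 0.03], "dr": [0, 0, 0]}, {"fingers": 1, "translation": [0.008, -0.001, 0.035], "dr": [0, 0, 0]}, {"fingers": 1, "translation": [0, 0, 0.035], "dr": [0, 0, 0]}, {"fingers": 1, "translation": [0, 0, 0.03], "dr": [0, 0, 0]}, {"fingers": 1, "translation": [0, 0, 0.014], "dr": [0, 0, 0]}, {"fingers": 1, "translation": [0, 0, 0], "dr": [0, 0, 0]}, {"fingers": 1, "translation": [0, 0, 0], "dr": [0, 0, 0]}]}}

```text
clock: 57.65
position: [0.4842, -0.2505, 0.047]
ee_rot: [0.992, -0.124, 0.0, 0.0]
ft_force: [0.6, -0.1, -0.2]
finger_gap: 0.0004
grasp_force: 0.0
```

{"api": "move_arm", "payload": {"targets": [{"fingers": 1, "translation": [0.01, 0, 0], "dr": [0, 0, 0]}, {"fingers": 1, "translation": [0.01, 0, 0], "dr": [0, 0, 0]}, {"fingers": 1, "translation": [0.008, 0, 0], "dr": [0, 0, 0]}, {"fingers": 1, "translation": [0.006, 0, 0], "dr": [0, 0, 0]}, {"fingers": 1, "translation": [0.006, 0, 0], "dr": [0, 0, 0]}, {"fingers": 1, "translation": [0, 0, 0], "dr": [0, 0, 0]}]}}

```text
clock: 58.15
position: [0.5243, -0.2611, 0.0486]
ee_rot: [0.992, -0.124, 0.002, 0.001]
ft_force: [0.3, -0.1, 0.5]
finger_gap: 0.0001
grasp_force: 0.0
```

{"api": "move_arm", "payload": {"targets": [{"fingers": 1, "translation": [0.005, 0, 0], "dr": [0, 0, 0]}, {"fingers": 1, "translation": [0.005, 0, 0], "dr": [0, 0, 0]}, {"fingers": 1, "translation": [0.004, 0, 0], "dr": [0, 0, 0]}, {"fingers": 1, "translation": [0, 0, 0], "dr": [0, 0, 0]}, {"fingers": 1, "translation": [0, 0, 0], "dr": [0, 0, 0]}]}}

```text
clock: 58.57
position: [0.5346, -0.2634, 0.0474]
ee_rot: [0.992, -0.124, -0.002, -0.0]
ft_force: [-6.6, 0.1, 3.2]
finger_gap: 0.0003
grasp_force: 2.9
```

{"api": "move_arm", "payload": {"targets": [{"fingers": 1, "translation": [0.003, 0, 0], "dr": [0, 0, 0]}, {"fingers": 1, "translation": [0, 0, 0], "dr": [0, 0, 0]}, {"fingers": 1, "translation": [0, 0, 0], "dr": [0, 0, 0]}]}}

```text
clock: 58.82
position: [0.5346, -0.2632, 0.0473]
ee_rot: [0.992, -0.123, -0.005, -0.001]
ft_force: [-10.9, 0.4, 7.7]
finger_gap: 0.0005
grasp_force: 5.6
```

The knob has reached a hard stop: force is rising with no travel. I'll back off and verify.

{"api": "move_arm", "payload": {"targets": [{"fingers": 1, "translation": [-0.02, 0, 0], "dr": [0, 0, 0]}, {"fingers": 1, "translation": [-0.03, 0, 0], "dr": [0, 0, 0]}, {"fingers": 1, "translation": [-0.02, 0, -0.035], "dr": [0, 0, 0]}, {"fingers": 1, "translation": [0, 0, -0.04], "dr": [0, 0, 0]}, {"fingers": 1, "translation": [0, 0, -0.04], "dr": [0, 0, 0]}, {"fingers": 1, "translation": [0, 0, -0.03], "dr": [0, 0, 0]}, {"fingers": 1, "translation": [0, 0, 0], "dr": [0, 0, 0]}, {"fingers": 1, "translation": [0, 0, 0], "dr": [0, 0, 0]}]}}

```text
clock: 59.48
position: [0.4732, -0.2486, 0.1949]
ee_rot: [0.992, -0.124, 0.004, 0.002]
ft_force: [-0.2, 0.2, -0.5]
finger_gap: 0.0004
grasp_force: 0.0
```

```bash
python3 - <<'E'
from h import *
s,g,z=tilt()
c=shot('wrist','w23');W=cloud(c);f=c['frame'].astype(int);m=(f[...,0]>120)&(f[...,1]<60)&(f[...,2]<60)&(W[...,2]>.03)&(W[...,0]>.4);p=W[m];print('knob',p.min(0),p.max(0))
c=shot('top','top24');W=cloud(c)
m=(W[...,2]>.055)&(W[...,2]<.085)&(W[...,0]>.52)&(W[...,0]<.68)&(W[...,1]>-.16)&(W[...,1]<.15)
k,l,st,ce=cv2.connectedComponentsWithStats(m.astype(np.uint8))
for i in range(1,k):
    if st[i,4]>30: p=W[l==i];print(np.round(cv2.minAreaRect((p[:,:2]*1000).astype(np.float32))[0],1))
a=c['frame'][150:200,140:290,::-1];b=shot('side','side24')['frame'][230:330,200:300,::-1]
cv2.imwrite('pics/fin.png',np.vstack([cv2.resize(a,(750,250),interpolation=cv2.INTER_CUBIC),cv2.copyMakeBorder(cv2.resize(b,(340,340),interpolation=cv2.INTER_CUBIC),0,0,0,410,cv2.BORDER_CONSTANT)]))
E
```

```text
clock 59.48 grasp pt [ 0.4732 -0.2486  0.1999] heading -14.26 lean 0.45 ytilt 0.19 gap 0.0004 j [-0.69  0.46  1.71  0.    0.96  1.13]
knob [ 0.54470721 -0.2874005   0.05308497] [ 0.58022336 -0.25274142  0.06763048]
[608.2  90.3]
[590.4 -74.2]
```

View pics/fin.png

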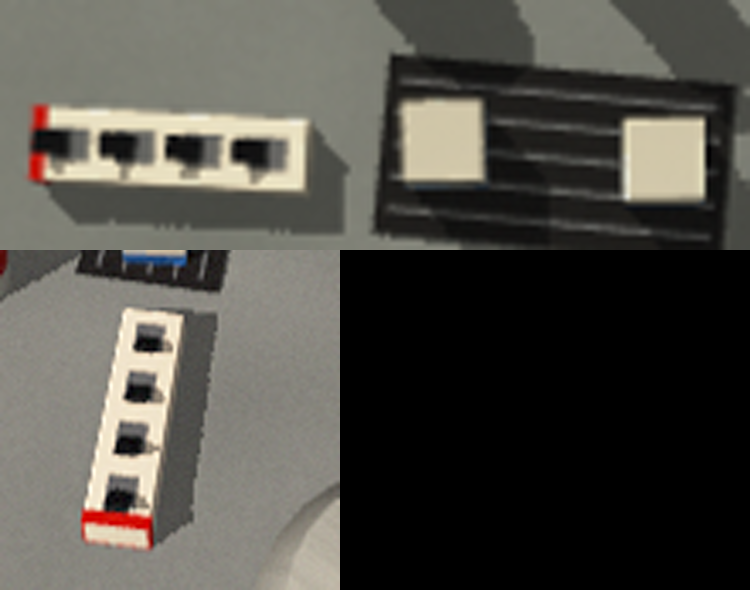

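The knob is back to its initial position (front at x=0.545), all four toggles lean towards the red cap, and both glasses stand mouth-down on the mat, so I'll hand in the job.

```bash
python3 -c "
from bench import arm
print(arm.job_done())"
```

```text
the job is handed in; nothing more can be done
None
```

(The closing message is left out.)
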